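# Slide the key-hook plate home in the hall stand

### The arm

A 7-joint arm with a two-finger parallel gripper is mounted at the origin on the work surface. World frame = base frame: x ahead of the robot, y to its left, z up, the work surface at z = 0. Lengths are in m, angles in rad, forces in N, time in s.
With the tool pointing down it reaches from about 0.35 to 0.9 m from the base axis. Payload 19.9 kg.
Tool frame: the origin (TCP) lies at the very end of the fingers, on their centre line; the grasp point (between the pads) lies 19 mm behind it; z points along the fingers, y is the direction in which the jaws open and shut (so a half turn about z gives the same grasp; the last joint's range is limited). The gripper opens to 85 mm and grips with 20 to 120 N. Pads are 22 mm wide; open, the fingers measure 114 mm over their backs; the gripper's body (76 mm by 85 mm) begins 54 mm behind the grasp point. The pads swing forward as they close: fully open they stand 13 mm farther back than shut.
Start: joints at [-1.23, 0.417, -0.01, 1.614, 0.005, 1.111, -0.053], TCP at [0.233, 0.58, 0.231] pointing down, gripper open.
Joint ranges: [-2.81, 2.81], [-0.39, 2.02], [-1.27, 1.25], [0.06, 2.57], [-1.19, 4.33], [0.19, 2], [-2.82, 2.82]. Speed limits (rad/s): [1.89, 1.89, 2.39, 2.39, 3.01, 3.01, 3.01].

### API

Orientations are given as a 3x3 rotation matrix whose columns are the frame's x, y, z axes.
In Python, from rig import sense, grab_frame, sign_off gives the robot as it stands.
- The arm moves only by the tool jog_arm, never from a script. Its argument "rows" is a list of rows, each a list of 7 numbers: the shift along the tool's x, y, z in m, then the turn, a rotation vector about the tool's x, y, z in degrees, then the opening, from -1 (shut) to 1 (fully open). A call has 1 to 20 rows; each row shifts and turns the pose as measured when the row begins, along the tool's axes as they then stand; what a row does not reach is not made up. A row lasts 1/8 s, in which the tool goes at most 62.5 mm and 10.7 degrees, less where a joint would pass 70% of its speed; a pose out of reach is approached as far as the arm can. A call with a gripper value outside its range is refused whole. The fingers move at their own pace and stop on an object; "squeeze" is the grip in N (left out, the last holds). Time passes only in rows, so rows that do not move let the fingers close. It gives the time, the measured TCP pose, the force and the opening at its end, in the units of the state.
- sense(): the state, without advancing time (a new reading comes with each control period).
- grab_frame(name): name is "scene" or "top"; returns a dict with "frame" (420x560x3 uint8, red, green, blue), "K" (3x3 intrinsics, pixels), "pose" (4x4, takes a point from camera to world coordinates). Camera axes: x right, y up, looking along -z (the intrinsics and any distortion apply to the point x, -y, -z); pixel columns grow to the right and rows downward; lengths in m; the calibration is good to about 2 mm. A picture is of the moment at which its call begins. There is no depth.
- sign_off(): hands the job in, once; it reports no verdict.
The state is a dict: "clock": time; "q": joint angles; "joint_velocities": joint speeds; "joint_efforts": joint torques, N m; "eef_pos": TCP position; "eef_rot": TCP orientation; "wrist_force": force on the tool from outside, world axes, zero at the start; "ft_torque": the same for the moment, N m; "gripper_width": opening from 0.0 (shut) to 1.0 (fully open).
Only numpy, scipy, OpenCV 4.12 (cv2) and the standard library are available. Lean on these libraries where they do the work, as an engineer would, in place of code of your own. Each camera call takes 0.05 s, during which the arm holds its last target. There are 200 camera calls.

### The job

Lift the yellow handlamp by its handle off the landing of the plywood stand and set it down upright on the radiator cover, without letting it fall. Then pick up the dark wooden key-hook plate, enter it narrow end first from the landing end of the sloping dovetail way and slide it down the slope until it wedges tight. Leave the pump bottle, jar and lint brush where they stand.

Things in the scene. Friction and masses are not known exactly. Their poses are not given: they have to be found in the camera images.
- stand: Fixed plywood stand, 225 mm deep (x), 130 mm wide (y). Origin on the cover's surface under it; x points level from the low front of its slope to the landing at the back. Landing: flat shelf 78 mm high, x = -10 to +115 mm. In front of it (x = -110 to -10) a board sloping down 25 degrees towards -x carries the way, whose origin is at x = -59.8, z = 56.8 mm.
- way: Tapered dovetail way fixed on the stand's slope. Origin on its floor where the plate's origin lies when just wedged. x points up the slope (25 degrees above level), y across, z square out of the slope. Two undercut rails, x = -55 to +55 mm, lips 12 mm, outer tops 15 mm above the floor; it narrows 5 degrees per side towards -x. No end stop: only the taper stops the plate, firmly.
- plate: Loose dark wooden key-hook plate, 90 mm long (x), 16 thick, 0.18 kg, lying flat. Origin at the centre of its underside, z up. Narrow end -x (57 mm), wide end +x (73). When home its axes are the way's. On top a steel grip bar: x = -18 to +28 mm, 14 thick (y), 16 to 52 mm above the underside, pinched across y. Two steel key pegs at the narrow end (x = -37, y = +-11, 41 mm high).
- lamp: Loose yellow plastic handlamp, 0.42 kg, 84 mm long (x), 66 wide, 133 high, on the landing. Origin at the centre of its flat underside, z up; lens at -x. Body 83 mm high; above it a black handle bar along x, 90 mm long, 18 wide (y), 16 thick, centre 125 mm above the origin, 34 mm clear beneath, between 12 mm posts at x = +-34 mm.
- bottle: Bystander: empty grey plastic push pump bottle, 64 mm diameter, 191 mm high; origin at the centre of its underside.
- jar: Bystander: small glass jar with a twist cap, 64 mm diameter, 75 mm high; origin at the centre of its underside.
- brush: Bystander: wooden lint brush lying flat, 185 mm long (x, from -100 to +85 mm), 46 mm wide, 24 mm high; origin under it.
- way_mouth (a point): Upper, wide end of the way (way x = +55 mm, on its floor), open to the landing; axes as the way. Floor half width 39.3 mm here, 34.5 at the way's origin, 29.7 at the low end. Play each side: 0.087 mm per mm the plate is short of home. Under about 70 mm short of home the rails hold it down. Friction keeps the plate from sliding by itself.

How it is judged:
On the way, in this order (a step that is already met when the one before it is completed fails the run):
1. the handlamp stands upright on the cover beside the stand, let go (height (world z) of lamp below 0.008 m and angle between lamp's own z axis and vertical below 0.1 rad and linear speed of lamp below 0.03 m/s and contact force between lamp and the fingers below 0.3 N), for 0.2 s.
2. the plate has been entered at the mouth and lies in the way, 12 to 70 mm short of home (x of plate in the frame of way between 0.012 and 0.07 m and y of plate in the frame of way between -0.01 and 0.01 m and z of plate in the frame of way between -0.004 and 0.009 m and angle between the z axis of plate and the z axis of way, either way round below 0.15 rad and angle between the x axis of plate and the x axis of way, either way round below 0.2 rad).
At the end, for the whole second after the job is handed in: The plate sits wedged in the way: origin at most 4 mm short of (or 6 mm past) the way origin along the slope, within 3 mm across and off the floor, axes within 0.05 rad, at rest. The handlamp stands upright (0.1 rad) on the cover, underside within 8 mm of it, at rest (x of plate in the frame of way between -0.006 and 0.004 m and y of plate in the frame of way between -0.003 and 0.003 m and z of plate in the frame of way between -0.003 and 0.003 m and angle between the z axis of plate and the z axis of way, either way round below 0.05 rad and angle between the x axis of plate and the x axis of way, either way round below 0.05 rad and linear speed of each of plate, lamp below 0.02 m/s and height (world z) of lamp below 0.008 m and angle between lamp's own z axis and vertical below 0.1 rad); the robot touches nothing.
It fails at once if the handlamp is let fall (moves faster than 0.45 m/s while the fingers do not hold it) (linear speed of lamp above 0.45 m/s and contact force between lamp and the fingers below 0.3 N).
It fails at once if the handlamp is tipped over (angle between lamp's own z axis and vertical above 0.8 rad).
It fails at once if the pump bottle is moved by more than 25 mm or tipped (distance of bottle from where it was at the start of the episode above 0.025 m or angle between bottle's own z axis and vertical above 0.3 rad).
It fails at once if the jar is moved by more than 25 mm or tipped (distance of jar from where it was at the start of the episode above 0.025 m or angle between jar's own z axis and vertical above 0.3 rad).
It fails at once if the lint brush is moved by more than 25 mm (distance of brush from where it was at the start of the episode above 0.025 m).
It also fails if it takes over 62 s, if anything falls off the work surface, if the arm or the gripper's body presses on something with over 40 N, if the wrist force passes 120 N, or if a joint passes its speed limit or range.

## Working session

There is one attempt and no reset: what is moved stays moved. The work goes in short steps, Python scripts to look and compute and a tool call to move; the robot and the scene stay as the last step left them, time stands still between calls to the robot, and variables do not carry over. Pictures are saved under pics/ and viewed, about 8 in all and at most 12, crops included, and the job is handed in when it is done.

Besides the shell and the picture viewer there is one more tool, called after "Request:" in YAML: its name, and indented under it one key for each argument. jog_arm: Moves the arm, as the interface text tells. Its arguments: {"type":"object","properties":{"rows":{"type":"array","items":{"type":"array","items":{"type":"number"}}},"squeeze":{"type":"number"}},"required":["rows"]}

```bash
ls; mkdir -p pics
python3 - <<'E'
from rig import sense, grab_frame
import cv2,numpy as np
s=sense();print({k:np.round(v,3).tolist() for k,v in s.items()})
for n in("scene","top"):
    f=grab_frame(n);print(n,f.keys(),np.round(f["K"],2).tolist(),np.round(f["pose"],4).tolist())
    np.savez(f"{n}.npz",K=f["K"],pose=f["pose"],frame=f["frame"])
    cv2.imwrite(f"pics/{n}0.png",cv2.resize(f["frame"][:,:,::-1],(800,600),interpolation=cv2.INTER_CUBIC))
E
```

```text
pics
{'clock': 0.0, 'q': [-1.231, 0.418, -0.01, 1.614, 0.005, 1.111, -0.053], 'joint_velocities': [-0.002, -0.0, 0.002, -0.0, -0.001, -0.0, -0.002], 'joint_efforts': [0.0, -86.445, 0.679, -43.489, 0.019, 0.007, 0.0], 'eef_pos': [0.233, 0.58, 0.231], 'eef_rot': [[-0.928, 0.373, -0.0], [0.373, 0.928, -0.001], [-0.0, -0.001, -1.0]], 'wrist_force': [-0.532, 0.104, 0.627], 'ft_torque': [-0.024, -0.041, 0.015], 'gripper_width': 1.004}
scene dict_keys(['frame', 'K', 'pose']) [[391.28, 0.0, 277.16], [0.0, 391.28, 211.37], [0.0, 0.0, 1.0]] [[0.9995, -0.0245, 0.0188, 0.5991], [0.0308, 0.7557, -0.6541, -0.6955], [0.0018, 0.6544, 0.7561, 0.9064], [0.0, 0.0, 0.0, 1.0]]
top dict_keys(['frame', 'K', 'pose']) [[528.86, 0.0, 277.64], [0.0, 528.86, 206.71], [0.0, 0.0, 1.0]] [[0.0125, 0.986, -0.1661, 0.33], [-0.9997, 0.0161, 0.0206, 0.0256], [0.023, 0.1658, 0.9859, 1.3947], [0.0, 0.0, 0.0, 1.0]]
```

View pics/scene0.png

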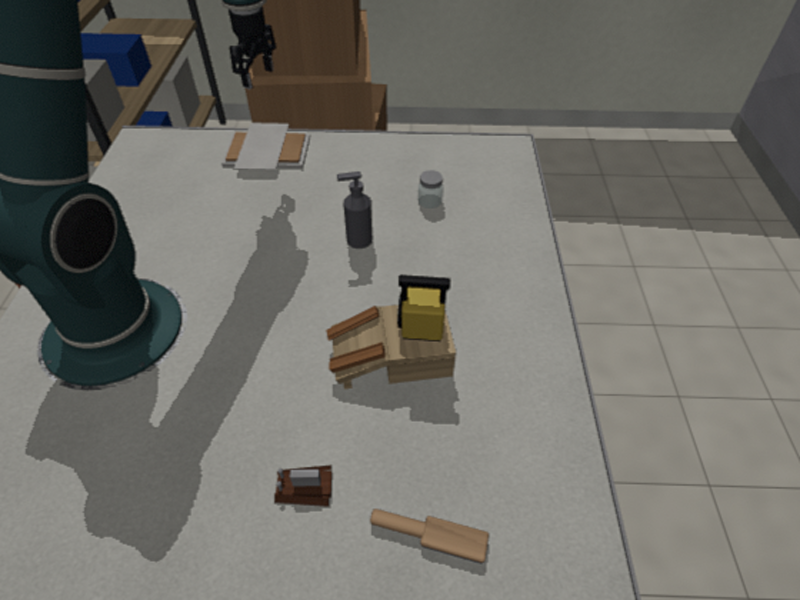

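View pics/top0.png

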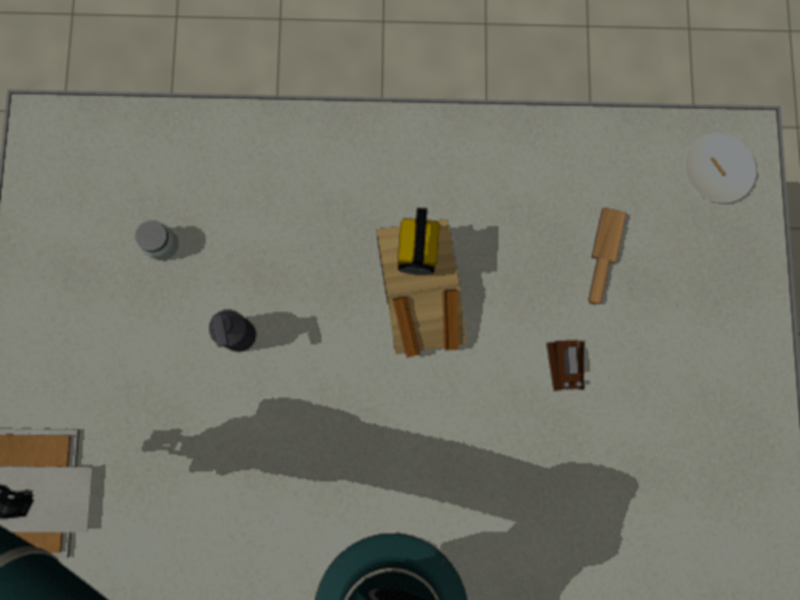

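Two pictures: the lamp stands on the landing, scene ~(425,310) and top ~(418,240). The way opens towards the robot, the plate is at top (570,365) with its pegs towards the base, and the brush is at top (607,255). Next I'll zoom in for keypoints.

Run:
```python
import cv2,numpy as np
def crop(n,x,y,w,h,s):
    f=np.load(n+".npz")["frame"][y:y+h,x:x+w,::-1]
    im=cv2.resize(f,None,fx=s,fy=s,interpolation=cv2.INTER_CUBIC)
    for i in range(x-x%10+10,x+w,10):
        X=int((i-x+.5)*s); cv2.line(im,(X,0),(X,5),(0,0,255)); cv2.putText(im,str(i),(X-9,15),0,.33,(0,0,255))
    for j in range(y-y%10+10,y+h,10):
        Y=int((j-y+.5)*s); cv2.line(im,(0,Y),(5,Y),(0,0,255)); cv2.putText(im,str(j),(6,Y+4),0,.33,(0,0,255))
    return im
cv2.imwrite("pics/m1.png",np.hstack([crop("top",262,140,66,115,5)[:570],crop("scene",225,188,100,122,4.68)[:570]]))
cv2.imwrite("pics/m2.png",np.hstack([crop("top",376,230,44,50,9)[:440],crop("scene",186,320,50,55,8)[:440]]))
```

```text
(no output)
```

View pics/m1.png

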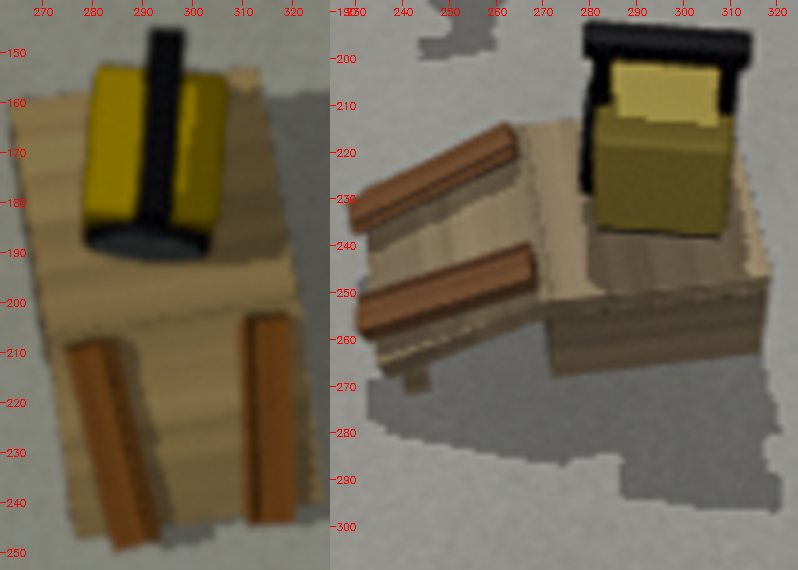

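View pics/m2.png

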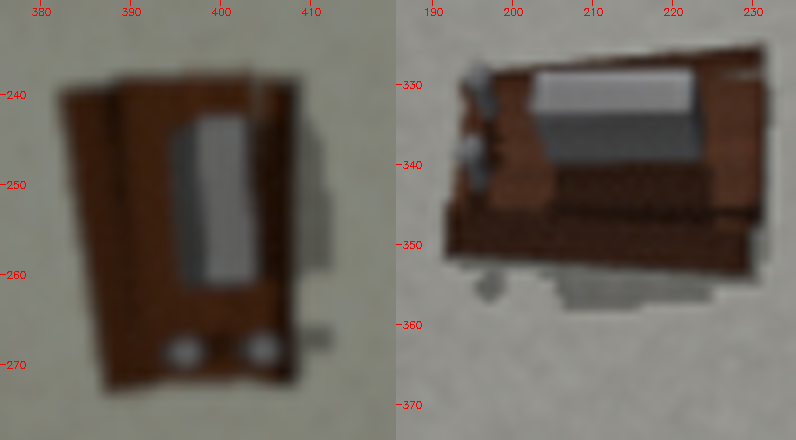

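Pictures 3 and 4 give corners for the landing, handle, bar and pegs. I'll fit planar poses to those.

```bash
cat > h.py <<'E'
import numpy as np, cv2
from scipy.optimize import least_squares
from scipy.spatial.transform import Rotation as R
C={n:np.load(n+".npz") for n in("scene","top")}
def proj(n,P):
    c=C[n]; T=np.linalg.inv(c["pose"]); p=np.atleast_2d(P)@T[:3,:3].T+T[:3,3]
    p=p*[1,-1,-1]; u=p@c["K"].T; return u[:,:2]/u[:,2:]
def fit(obs,z0,x0):   # obs: list of (cam, local mm xyz, pixel); pose x,y,yaw
    def w(p,l): return R.from_euler('z',p[2]).apply(np.array(l)/1e3)+[p[0],p[1],z0]
    f=lambda p:np.concatenate([proj(n,w(p,l))[0]-px for n,l,px in obs])
    r=least_squares(f,x0,loss='soft_l1'); 
    return r.x,np.round(f(r.x).reshape(-1,2),1)
E
python3 - <<'E'
from h import *
A=lambda X,Y:(X/5+261.5,Y/5+139.5)
B=lambda X,Y:((X-330)/4.68+224.5,Y/4.68+187.5)
Cc=lambda X,Y:(X/9+375.5,Y/9+229.5)
D=lambda X,Y:((X-396)/8+185.5,Y/8+319.5)
t,s='top','scene'
sets={'stand':([(t,(115,65,78),A(10,97)),(t,(115,-65,78),A(258,68)),(t,(-10,65,78),A(48,333)),(t,(-10,-65,78),A(300,300)),(t,(-110,65,31.4),A(75,540)),
 (s,(115,-65,78),B(768,277)),(s,(-10,-65,78),B(541,301)),(s,(-10,65,78),B(516,125)),(s,(-10,-65,0),B(553,376))],0),
'lamp':([(t,(45,9,133),A(150,30)),(t,(45,-9,133),A(186,30)),(s,(-45,9,133),B(586,22)),(s,(45,9,133),B(751,33)),(s,(-45,-9,117),B(584,58)),(s,(45,-9,117),B(749,70)),(t,(42,33,83),A(95,65)),(t,(42,-33,83),A(228,78))],.078),
'plate':([(t,(28,7,52),Cc(200,115)),(t,(28,-7,52),Cc(245,115)),(t,(-18,7,52),Cc(208,284)),(t,(-18,-7,52),Cc(255,284)),(t,(-37,11,41),Cc(185,351)),(t,(-37,-11,41),Cc(264,349)),
 (t,(45,36.5,0),Cc(58,92)),(t,(-45,28.5,0),Cc(107,395)),(s,(-18,7,52),D(536,70)),(s,(28,7,52),D(692,70)),(s,(-18,-7,52),D(540,113)),(s,(28,-7,52),D(697,113)),(s,(-45,-28.5,0),D(445,258)),(s,(45,-36.5,0),D(755,280))],0)}
for k,(o,z) in sets.items():
    for nm in ("both","top","scene"):
        oo=[q for q in o if nm in("both",q[0])]
        p,r=fit(oo,z,[.6,0,0]); print(k,nm,np.round(p[:2],4),round(np.degrees(p[2]),2),r.tolist() if nm=="both" else "")
# rough bystanders from top: ray at height
c=C['top']
for n,(u,v),h in (('jar',(155*.7,237*.7),.075),('bottle',(232*.7,325*.7),.1),('brushhead',(612*.7,212*.7),.02),('brushend',(597*.7,302*.7),.02)):
    d=c['pose'][:3,:3]@(np.linalg.inv(c['K'])@[u,v,1]*[1,-1,-1]); o=c['pose'][:3,3]; print(n,np.round(o+d*(h-o[2])/d[2],3))
E
```

```text
stand both [ 0.5696 -0.0482] 8.87 [[0.8, 0.9], [1.3, 0.0], [0.1, 1.4], [0.4, 1.0], [-0.1, 0.8], [1.8, -0.6], [2.5, -0.9], [2.5, -1.3], [0.2, -0.3]]
stand top [ 0.5719 -0.047 ] 9.3 
stand scene [ 0.5642 -0.0512] 9.77 
lamp both [ 0.6278 -0.0367] -2.05 [[-0.0, 0.3], [0.5, 0.7], [-0.7, -1.6], [0.7, -2.1], [-0.8, 0.5], [0.6, -0.2], [-0.0, -0.2], [0.7, -1.4]]
lamp top [ 0.6274 -0.0343] -4.35 
lamp scene [ 0.6278 -0.0393] -3.87 
plate both [ 0.4382 -0.3201] 1.62 [[0.6, 1.1], [1.0, 1.1], [0.6, 0.4], [0.9, 0.3], [1.0, 0.7], [0.7, 0.8], [0.1, -0.6], [-0.6, -0.3], [0.7, -1.1], [1.2, -1.0], [-0.6, -0.6], [0.0, -0.5], [1.8, -0.6], [1.2, 0.2]]
plate top [ 0.4395 -0.3185] 2.61 
plate scene [ 0.4366 -0.3216] 1.75 
jar [0.651 0.43  0.075]
bottle [0.492 0.281 0.1  ]
brushhead [ 0.728 -0.409  0.02 ]
brushend [ 0.555 -0.375  0.02 ]
```

The poses are consistent with the given sizes: lamp about (0.628, -0.037, yaw -4°), stand yaw about 9.3°, plate about (0.438, -0.320, yaw 2°). The two cameras disagree by a few mm on the stand, so I'll check relative to the gripper later. First I'll raise the arm and turn the jaw across the handle.

Request:
jog_arm:
  rows:
    - [0, 0, -0.05, 0, 0, -9, 1]
    - [0, 0, -0.05, 0, 0, -9, 1]
    - [0, 0, -0.05, 0, 0, 0, 1]
    - [0, 0, 0, 0, 0, 0, 1]
  squeeze: 60

```text
clock: 0.6
eef_pos: [0.2325, 0.5792, 0.3834]
eef_rot: [[-0.998, 0.057, -0.002], [0.057, 0.998, -0.005], [0.001, -0.005, -1.0]]
wrist_force: [-0.4, -0.5, -0.9]
gripper_width: 1.002
```

```bash
cat > go.py <<'E'
import sys; from h import *; from rig import sense
# usage: go.py x y z yaw[deg of jaw axis y] [tilt deg: tool pitched about world-horizontal jaw axis]
x,y,z,yaw=map(float,sys.argv[1:5]); tilt=float(sys.argv[5]) if len(sys.argv)>5 else 0
s=sense(); r=np.array(s["eef_rot"]); p=np.array(s["eef_pos"])
a=np.radians(yaw); Y=np.array([np.cos(a),np.sin(a),0]); Z=np.array([0,0,-1.]); X=np.cross(Y,Z)
T=np.c_[X,Y,Z]; T=R.from_rotvec(np.radians(tilt)*Y).as_matrix()@T
print("t",round(float(s["clock"]),2),"pos",np.round(p,4),"jaw",round(np.degrees(np.arctan2(r[1,1],r[0,1])),2),"z",np.round(r[:,2],3),"F",np.round(s["wrist_force"],1),"w",round(float(s["gripper_width"]),3),"q",np.round(s["q"],2))
d=np.array([x,y,z])-p
print("shift in current tool axes",np.round(r.T@d,4),"| in target axes",np.round(T.T@d,4),"| rot deg",np.round(np.degrees(R.from_matrix(r.T@T).as_rotvec()),2))
E
python3 go.py 0.628 -0.037 0.33 86
```

```text
t 0.6 pos [0.2325 0.5792 0.3834] jaw 86.73 z [-0.002 -0.005 -1.   ] F [-0.4 -0.5 -0.9] w 1.002 q [-1.19  0.33 -0.07  1.4   0.02  1.42  0.26]
shift in current tool axes [-0.43   -0.5923  0.0558] | in target axes [-0.4375 -0.5871  0.0534] | rot deg [-0.29 -0.07  0.73]
```

Request:
jog_arm:
  rows:
    - [-0.031, -0.0423, 0.002, 0, 0, 0, 1]
    - [-0.031, -0.0423, 0.002, 0, 0, 0, 1]
    - [-0.031, -0.0423, 0.002, 0, 0, 0, 1]
    - [-0.031, -0.0423, 0.002, 0, 0, 0, 1]
    - [-0.031, -0.0423, 0.002, 0, 0, 0, 1]
    - [-0.031, -0.0423, 0.002, 0, 0, 0, 1]
    - [-0.031, -0.0423, 0.004, 0, 0, 0, 1]
    - [-0.031, -0.0423, 0.004, 0, 0, 0, 1]
    - [-0.031, -0.0423, 0.006, 0, 0, 0, 1]
    - [-0.031, -0.0423, 0.006, 0, 0, 0, 1]
    - [-0.031, -0.0423, 0.006, 0, 0, 0, 1]
    - [-0.031, -0.0423, 0.006, 0, 0, 0, 1]
    - [-0.031, -0.0423, 0.006, 0, 0, 0, 1]
    - [-0.031, -0.0423, 0.006, 0, 0, 0, 1]
    - [0, 0, 0, 0, 0, 0, 1]

```text
clock: 2.48
eef_pos: [0.6383, -0.0599, 0.3131]
eef_rot: [[-0.998, 0.057, -0.018], [0.057, 0.998, -0.015], [0.017, -0.016, -1.0]]
wrist_force: [-0.3, 0.9, -0.7]
gripper_width: 0.996
```

```bash
python3 go.py 0.628 -0.037 0.27 86
```

```text
t 2.48 pos [ 0.6383 -0.0599  0.3131] jaw 86.74 z [-0.018 -0.015 -1.   ] F [-0.3  0.9 -0.7] w 0.996 q [-0.25  0.42  0.4   1.47 -0.15  1.31  1.68]
shift in current tool axes [0.0108 0.023  0.0429] | in target axes [0.0118 0.0222 0.0431] | rot deg [-0.93 -0.95  0.73]
```

Request:
jog_arm:
  rows:
    - [0.0055, 0.0115, 0.021, -0.9, -0.9, 0.7, 1]
    - [0.0055, 0.0115, 0.021, 0, 0, 0, 1]
    - [0, 0, 0, 0, 0, 0, 1]

```text
clock: 2.85
eef_pos: [0.6268, -0.0355, 0.2673]
eef_rot: [[-0.998, 0.07, -0.004], [0.07, 0.998, -0.0], [0.004, -0.0, -1.0]]
wrist_force: [-0.9, 1.1, -0.4]
gripper_width: 0.996
```

```bash
python3 go.py 0.628 -0.037 0.184 86
cat > shot.py <<'E'
# shot.py out  top:x,y,w,h,s scene:x,y,w,h,s
import sys; from h import *; from rig import grab_frame
ims=[]
for a in sys.argv[2:]:
    n,b=a.split(":"); x,y,w,h,s=map(int,b.split(",")); f=grab_frame(n)["frame"]; cv2.imwrite(f"pics/raw_{n}_{sys.argv[1]}",f[:,:,::-1])
    im=cv2.resize(f[y:y+h,x:x+w,::-1],None,fx=s,fy=s,interpolation=cv2.INTER_CUBIC)
    for i in range(x-x%10+10,x+w,10): cv2.putText(im,str(i),(int((i-x+.5)*s)-9,12),0,.33,(0,0,255)); cv2.line(im,(int((i-x+.5)*s),0),(int((i-x+.5)*s),4),(0,0,255))
    for j in range(y-y%10+10,y+h,10): cv2.putText(im,str(j),(6,int((j-y+.5)*s)+4),0,.33,(0,0,255)); cv2.line(im,(0,int((j-y+.5)*s)),(4,int((j-y+.5)*s)),(0,0,255))
    ims.append(im)
H=max(i.shape[0] for i in ims)
cv2.imwrite("pics/"+sys.argv[1],np.hstack([cv2.copyMakeBorder(i,0,H-i.shape[0],0,0,cv2.BORDER_CONSTANT) for i in ims]))
E
python3 shot.py s1.png top:255,110,80,90,5 scene:250,130,90,120,4
```

```text
t 2.85 pos [ 0.6268 -0.0355  0.2673] jaw 85.97 z [-0.004 -0.    -1.   ] F [-0.9  1.1 -0.4] w 0.996 q [-0.28  0.41  0.39  1.57 -0.16  1.19  1.64]
shift in current tool axes [-0.0016 -0.0014  0.0832] | in target axes [-0.0013 -0.0014  0.0833] | rot deg [-0.02 -0.24 -0.03]
```

View pics/s1.png

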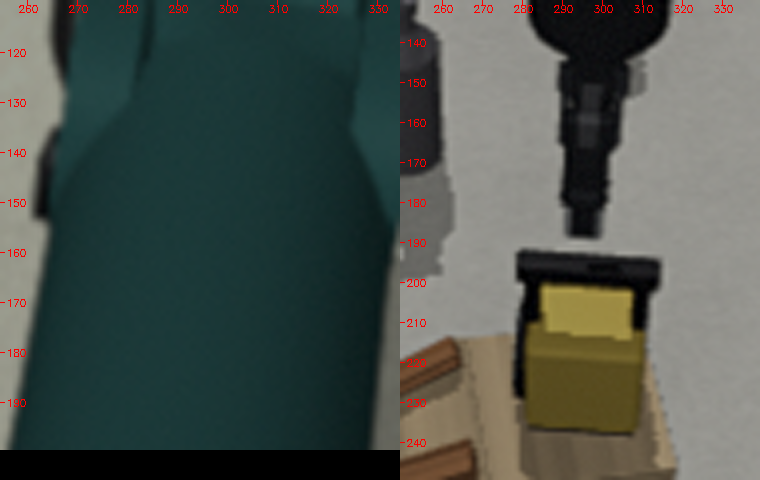

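Scene view (picture 5): the fingers at column 295 line up with the handle, which spans columns 279 to 314. Descending.

Request:
jog_arm:
  rows:
    - [0, 0, 0.02, 0, 0, 0, 1]
    - [0, 0, 0.02, 0, 0, 0, 1]
    - [0, 0, 0.02, 0, 0, 0, 1]
    - [0, 0, 0.018, 0, 0, 0, 1]
    - [0, 0, 0, 0, 0, 0, 1]

```text
clock: 3.58
eef_pos: [0.6306, -0.039, 0.1937]
eef_rot: [[-0.997, 0.073, 0.005], [0.073, 0.997, -0.001], [-0.005, -0.001, -1.0]]
wrist_force: [0.6, 0.7, 0.2]
gripper_width: 1.0
```

Request:
jog_arm:
  rows:
    - [0, 0, 0, 0, 0, 0, -1]
    - [0, 0, 0, 0, 0, 0, -1]
    - [0, 0, 0, 0, 0, 0, -1]
    - [0, 0, 0, 0, 0, 0, -1]
    - [0, 0, 0, 0, 0, 0, -1]
    - [0, 0, 0, 0, 0, 0, -1]
  squeeze: 60

```text
clock: 4.32
eef_pos: [0.6317, -0.039, 0.1962]
eef_rot: [[-0.997, 0.073, 0.009], [0.073, 0.997, -0.001], [-0.009, -0.0, -1.0]]
wrist_force: [0.5, 0.1, -1.4]
gripper_width: 0.189
```

```bash
python3 go.py 0.64 0.15 0.27 86
```

```text
t 4.33 pos [ 0.6317 -0.039   0.1962] jaw 85.83 z [ 0.009 -0.001 -1.   ] F [ 0.5  0.1 -1.4] w 0.189 q [-0.26  0.48  0.37  1.64 -0.2   1.04  1.67]
shift in current tool axes [ 0.0048  0.1891 -0.074 ] | in target axes [ 0.0049  0.1891 -0.0738] | rot deg [-0.03  0.49 -0.17]
```

The grip closed on the bar (width 16 mm) but about 12 mm high on the pads, so I'll reopen and go lower.

Request:
jog_arm:
  rows:
    - [0, 0, 0, 0, 0, 0, 1]
    - [0, 0, 0, 0, 0, 0, 1]
    - [0, 0, 0, 0, 0, 0, 1]
    - [0.002, 0, 0.006, 0, 0.5, 0, 1]
    - [0.002, 0, 0.006, 0, 0, 0, 1]
    - [0, 0, 0.003, 0, 0, 0, 1]

```text
clock: 5.08
eef_pos: [0.6275, -0.0388, 0.1802]
eef_rot: [[-0.997, 0.073, -0.001], [0.073, 0.997, -0.001], [0.001, -0.001, -1.0]]
wrist_force: [-0.2, -0.9, 1.1]
gripper_width: 1.001
```

Request:
jog_arm:
  rows:
    - [0, 0, 0.001, 0, 0, 0, -1]
    - [0, 0, 0, 0, 0, 0, -1]
    - [0, 0, 0, 0, 0, 0, -1]
    - [0, 0, 0, 0, 0, 0, -1]
    - [0, 0, 0, 0, 0, 0, -1]
    - [0, 0, 0, 0, 0, 0, -1]
  squeeze: 80

```text
clock: 5.82
eef_pos: [0.6275, -0.0386, 0.179]
eef_rot: [[-0.997, 0.073, -0.001], [0.073, 0.997, -0.0], [0.001, -0.0, -1.0]]
wrist_force: [0.7, -0.4, -1.1]
gripper_width: 0.199
```

```bash
python3 go.py 0.64 0.15 0.27 86
```

```text
t 5.83 pos [ 0.6275 -0.0386  0.179 ] jaw 85.83 z [-0.001 -0.    -1.   ] F [ 0.7 -0.4 -1.1] w 0.199 q [-0.26  0.5   0.37  1.66 -0.2   1.02  1.67]
shift in current tool axes [ 0.0013  0.189  -0.091 ] | in target axes [ 0.0007  0.189  -0.091 ] | rot deg [-0.02 -0.04 -0.17]
```

Request:
jog_arm:
  rows:
    - [0, 0, -0.01, 0, 0, 0, -1]
    - [0, 0, -0.02, 0, 0, 0, -1]
    - [0, 0, -0.02, 0, 0, 0, -1]
    - [0, 0, 0, 0, 0, 0, -1]

```text
clock: 6.32
eef_pos: [0.6272, -0.0389, 0.2314]
eef_rot: [[-0.997, 0.073, -0.002], [0.073, 0.997, -0.001], [0.002, -0.001, -1.0]]
wrist_force: [-1.0, 0.0, -5.3]
gripper_width: 0.202
```

```bash
python3 go.py 0.64 0.15 0.23 86
```

```text
t 6.33 pos [ 0.6272 -0.0389  0.2314] jaw 85.81 z [-0.002 -0.001 -1.   ] F [-1.   0.  -5.3] w 0.202 q [-0.27  0.44  0.38  1.61 -0.18  1.12  1.66]
shift in current tool axes [0.001  0.1893 0.0012] | in target axes [0.0004 0.1893 0.0014] | rot deg [-0.05 -0.1  -0.19]
```

Wrist force of -5.3 N against a 4.1 N lamp weight means the lamp is held. Now carrying it sideways.

Request:
jog_arm:
  rows:
    - [0, 0.012, 0, 0, 0, 0, -1]
    - [0, 0.025, 0, 0, 0, 0, -1]
    - [0, 0.03, 0, 0, 0, 0, -1]
    - [0, 0.03, 0, 0, 0, 0, -1]
    - [0, 0.03, 0, 0, 0, 0, -1]
    - [0, 0.025, 0, 0, 0, 0, -1]
    - [0, 0.02, 0, 0, 0, 0, -1]
    - [0, 0.01, 0, 0, 0, 0, -1]
    - [0, 0, 0, 0, 0, 0, -1]

```text
clock: 7.45
eef_pos: [0.6375, 0.1541, 0.2241]
eef_rot: [[-0.997, 0.071, -0.011], [0.071, 0.997, -0.001], [0.011, -0.002, -1.0]]
wrist_force: [0.2, -0.6, -4.3]
gripper_width: 0.196
```

```bash
python3 go.py 0.64 0.15 0.101 86
```

```text
t 7.45 pos [0.6375 0.1541 0.2241] jaw 85.93 z [-0.011 -0.001 -1.   ] F [ 0.2 -0.6 -4.3] w 0.196 q [-0.52  0.5   0.33  1.54 -0.17  1.14  1.35]
shift in current tool axes [-0.0041 -0.0037  0.123 ] | in target axes [-0.0028 -0.0039  0.1231] | rot deg [-0.12 -0.62 -0.07]
```

Request:
jog_arm:
  rows:
    - [0, 0, 0.015, 0, -0.6, 0, -1]
    - [0, 0, 0.025, 0, 0, 0, -1]
    - [0, 0, 0.025, 0, 0, 0, -1]
    - [0, 0, 0.02, 0, 0, 0, -1]
    - [0, 0, 0.01, 0, 0, 0, -1]
    - [0, 0, 0.005, 0, 0, 0, -1]
    - [0, 0, 0, 0, 0, 0, -1]

```text
clock: 8.32
eef_pos: [0.639, 0.1478, 0.1224]
eef_rot: [[-0.997, 0.078, 0.003], [0.078, 0.997, -0.004], [-0.003, -0.004, -1.0]]
wrist_force: [-0.5, -1.0, -3.8]
gripper_width: 0.197
```

```bash
python3 go.py 0.64 0.15 0.101 86
```

```text
t 8.32 pos [0.639  0.1478 0.1224] jaw 85.55 z [ 0.003 -0.004 -1.   ] F [-0.5 -1.  -3.8] w 0.197 q [-0.49  0.6   0.31  1.63 -0.21  0.94  1.38]
shift in current tool axes [-0.0008  0.0024  0.0214] | in target axes [-0.0008  0.0023  0.0214] | rot deg [-0.2   0.18 -0.45]
```

Request:
jog_arm:
  rows:
    - [0, 0, 0.007, -0.2, 0.2, 0, -1]
    - [0, 0, 0.007, 0, 0, 0, -1]
    - [0, 0, 0.004, 0, 0, 0, -1]
    - [0, 0, 0.003, 0, 0, 0, -1]
    - [0, 0, 0.002, 0, 0, 0, -1]
    - [0, 0, 0, 0, 0, 0, -1]

```text
clock: 9.07
eef_pos: [0.6409, 0.1491, 0.1013]
eef_rot: [[-0.997, 0.077, 0.004], [0.077, 0.997, 0.003], [-0.004, 0.003, -1.0]]
wrist_force: [0.2, 0.5, -4.0]
gripper_width: 0.195
```

```bash
python3 go.py 0.64 0.15 0.101 86
```

```text
t 9.07 pos [0.6409 0.1491 0.1013] jaw 85.6 z [ 0.004  0.003 -1.   ] F [ 0.2  0.5 -4. ] w 0.195 q [-0.48  0.63  0.3   1.64 -0.22  0.9   1.39]
shift in current tool axes [0.0009 0.0008 0.0003] | in target axes [0.0009 0.0008 0.0003] | rot deg [ 0.17  0.22 -0.4 ]
```

Force is still -4 N, so the lamp isn't on the cover yet. I'll lower in 1–1.5 mm steps until the force changes.

Request:
jog_arm:
  rows:
    - [0, 0, 0.0015, 0.2, 0.2, 0, -1]
    - [0, 0, 0.0015, 0, 0, 0, -1]
    - [0, 0, 0.001, 0, 0, 0, -1]

```text
clock: 9.45
eef_pos: [0.6425, 0.1506, 0.1009]
eef_rot: [[-0.997, 0.076, 0.004], [0.076, 0.997, 0.002], [-0.004, 0.002, -1.0]]
wrist_force: [-7.5, -1.5, 12.0]
gripper_width: 0.199
```

The lamp touches the cover (+12 N). Releasing.

Request:
jog_arm:
  rows:
    - [0, 0, 0, 0, 0, 0, 0.0]
    - [0, 0, 0, 0, 0, 0, 0.5]
    - [0, 0, 0, 0, 0, 0, 1]
    - [0, 0, 0, 0, 0, 0, 1]
    - [0, 0, 0, 0, 0, 0, 1]
    - [0, 0, 0, 0, 0, 0, 1]

```text
clock: 10.2
eef_pos: [0.6429, 0.1505, 0.1009]
eef_rot: [[-0.997, 0.076, 0.005], [0.076, 0.997, 0.002], [-0.005, 0.002, -1.0]]
wrist_force: [0.4, -0.2, -0.5]
gripper_width: 1.0
```

```bash
python3 go.py 0.64 0.15 0.30 86
```

```text
t 10.2 pos [0.6429 0.1505 0.1009] jaw 85.64 z [ 0.005  0.002 -1.   ] F [ 0.4 -0.2 -0.5] w 1.0 q [-0.49  0.63  0.3   1.63 -0.22  0.91  1.39]
shift in current tool axes [ 0.002  -0.0003 -0.1991] | in target axes [ 0.0029 -0.0007 -0.1991] | rot deg [ 0.12  0.26 -0.36]
```

Lamp is down and released. I'll retreat and head towards the plate.

Request:
jog_arm:
  rows:
    - [0, 0, -0.02, 0, 0, 0, 1]
    - [0, 0, -0.04, 0, 0, 0, 1]
    - [0, 0, -0.05, 0, 0, 0, 1]
    - [0, 0, -0.05, 0, 0, -3, 1]
    - [0, 0, -0.04, 0, 0, -3, 1]
    - [0.02, -0.04, 0, 0, 0, 0, 1]
    - [0.02, -0.047, 0, 0, 0, 0, 1]
    - [0.02, -0.047, 0, 0, 0, 0, 1]
    - [0.02, -0.047, 0, 0, 0, 0, 1]
    - [0.02, -0.047, 0, 0, 0, 0, 1]
    - [0.02, -0.047, 0, 0, 0, 0, 1]
    - [0.02, -0.047, 0, 0, 0, 0, 1]
    - [0.02, -0.04, 0, 0, 0, 0, 1]
    - [0.02, -0.04, 0, 0, 0, 0, 1]
    - [0, 0, 0, 0, 0, 0, 1]

```text
clock: 12.08
eef_pos: [0.4671, -0.2721, 0.3258]
eef_rot: [[-0.999, -0.029, 0.025], [-0.029, 1.0, 0.004], [-0.025, 0.003, -1.0]]
wrist_force: [0.9, 0.1, -0.5]
gripper_width: 1.004
```

```bash
python3 go.py 0.443 -0.320 0.18 92; python3 shot.py s2.png top:265,140,70,110,5 scene:225,150,110,130,4
```

```text
t 12.07 pos [ 0.4671 -0.2721  0.3258] jaw 91.65 z [ 0.025  0.004 -1.   ] F [ 0.9  0.1 -0.5] w 1.004 q [-0.    0.19  0.56  1.73 -0.13  1.23  2.19]
shift in current tool axes [ 0.0291 -0.0477  0.145 ] | in target axes [ 0.0258 -0.0471  0.1458] | rot deg [ 0.17  1.43 -0.35]
```

View pics/s2.png

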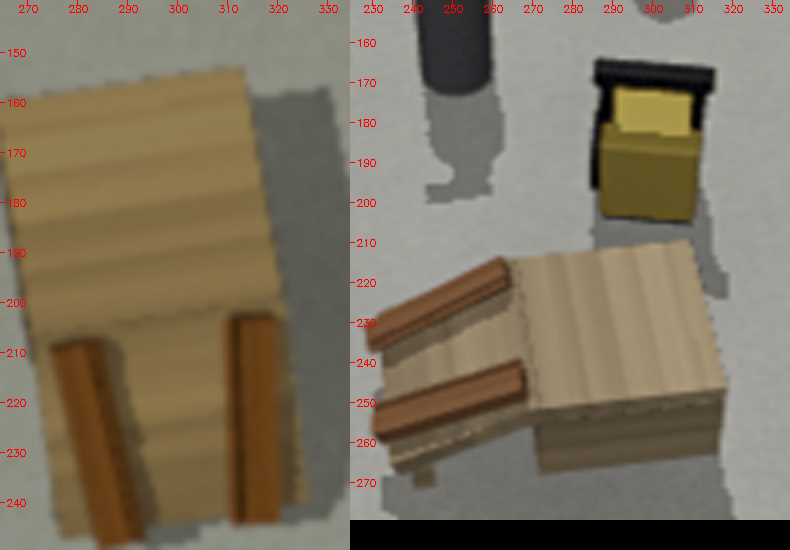

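Picture 6: the lamp stands upright beside the stand, and the bare landing shows clean corners. Top: (313,153), (322,200), (271,206). Scene: (318,246), (270,252), (309,209). Now to the plate.

Request:
jog_arm:
  rows:
    - [0.009, -0.016, 0.04, 0, 1.4, 0, 1]
    - [0.009, -0.016, 0.04, 0, 0, 0, 1]
    - [0.009, -0.015, 0.04, 0, 0, 0, 1]
    - [0, 0, 0.01, 0, 0, 0, 1]
    - [0, 0, 0, 0, 0, 0, 1]

```text
clock: 12.8
eef_pos: [0.4494, -0.3119, 0.195]
eef_rot: [[-0.999, -0.043, 0.005], [-0.043, 0.999, 0.005], [-0.005, 0.005, -1.0]]
wrist_force: [-0.1, -0.0, 0.9]
gripper_width: 1.003
```

```bash
python3 go.py 0.443 -0.320 0.1 92; python3 shot.py s3.png scene:170,250,100,140,4
```

```text
t 12.8 pos [ 0.4494 -0.3119  0.195 ] jaw 92.48 z [ 0.005  0.005 -1.   ] F [-0.1 -0.   0.9] w 1.003 q [ 0.11  0.35  0.55  1.86 -0.23  0.98  2.37]
shift in current tool axes [ 0.0072 -0.0083  0.095 ] | in target axes [ 0.0067 -0.0079  0.095 ] | rot deg [0.27 0.29 0.48]
```

View pics/s3.png

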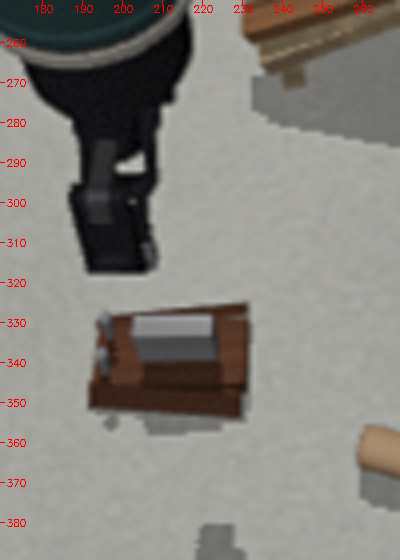

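Run:
```python
from h import *
for p,z in(((.4494,-.3119),.208),((.6268,-.0355),.2803)):
  for dx in(-.011,.011):
    print(np.round(proj('scene',[[p[0]+dx,p[1]-.057,z],[p[0]+dx,p[1]-.0425,z],[p[0]+dx,p[1]-.057,z-.013]]),1).tolist())
```

```text
[[197.4, 319.8], [198.6, 312.7], [198.4, 322.8]]
[[208.9, 320.1], [210.0, 313.1], [209.8, 323.1]]
[[292.5, 190.8], [292.6, 186.2], [292.4, 194.9]]
[[302.5, 191.1], [302.4, 186.4], [302.2, 195.1]]
```

Request:
jog_arm:
  rows:
    - [0.003, -0.004, 0.03, 0.3, 0.3, 0.2, 1]
    - [0.003, -0.004, 0.03, 0, 0, 0, 1]
    - [0, 0, 0.02, 0, 0, 0, 1]
    - [0, 0, 0, 0, 0, 0, 1]

```text
clock: 13.35
eef_pos: [0.4501, -0.3189, 0.1199]
eef_rot: [[-0.999, -0.045, 0.01], [-0.045, 0.999, -0.003], [-0.01, -0.004, -1.0]]
wrist_force: [-1.0, -0.1, 0.5]
gripper_width: 1.001
```

```bash
python3 go.py 0.443 -0.320 0.022 92
```

```text
t 13.35 pos [ 0.4501 -0.3189  0.1199] jaw 92.6 z [ 0.01  -0.003 -1.   ] F [-1.  -0.1  0.5] w 1.001 q [ 0.16  0.46  0.51  1.92 -0.3   0.83  2.44]
shift in current tool axes [ 0.0082 -0.0004  0.0979] | in target axes [ 0.0072 -0.0009  0.0979] | rot deg [-0.22  0.58  0.6 ]
```

Request:
jog_arm:
  rows:
    - [0.002, 0, 0.025, 0, 0.6, 0.3, 1]
    - [0.002, 0, 0.025, 0, 0, 0.3, 1]
    - [0.002, 0, 0.02, 0, 0, 0, 1]
    - [0, 0, 0.012, 0, 0, 0, 1]
    - [0, 0, 0, 0, 0, 0, 1]

```text
clock: 13.98
eef_pos: [0.4517, -0.3198, 0.0445]
eef_rot: [[-0.999, -0.039, 0.011], [-0.039, 0.999, -0.008], [-0.011, -0.008, -1.0]]
wrist_force: [0.4, -0.4, 0.6]
gripper_width: 1.002
```

```bash
python3 go.py 0.4445 -0.320 0.022 92
```

```text
t 13.97 pos [ 0.4517 -0.3198  0.0445] jaw 92.24 z [ 0.011 -0.008 -1.   ] F [ 0.4 -0.4  0.6] w 1.002 q [ 0.21  0.58  0.44  1.95 -0.38  0.68  2.5 ]
shift in current tool axes [0.0075 0.0002 0.0224] | in target axes [0.0072 0.     0.0225] | rot deg [-0.46  0.63  0.24]
```

Request:
jog_arm:
  rows:
    - [0.004, 0, 0.009, -0.4, 0.6, 0.2, 1]
    - [0.004, 0, 0.008, 0, 0, 0, 1]
    - [0.002, 0, 0.003, 0, 0, 0, 1]
    - [0, 0, 0, 0, 0, 0, 1]

```text
clock: 14.48
eef_pos: [0.4422, -0.3208, 0.025]
eef_rot: [[-0.999, -0.035, 0.002], [-0.035, 0.999, -0.002], [-0.002, -0.002, -1.0]]
wrist_force: [0.1, -0.4, -0.2]
gripper_width: 0.996
```

```bash
python3 go.py 0.4445 -0.320 0.022 92
```

```text
t 14.47 pos [ 0.4422 -0.3208  0.025 ] jaw 92.03 z [ 0.002 -0.002 -1.   ] F [ 0.1 -0.4 -0.2] w 0.996 q [ 0.23  0.61  0.43  1.96 -0.4   0.65  2.52]
shift in current tool axes [-0.0023  0.0007  0.003 ] | in target axes [-0.0023  0.0007  0.003 ] | rot deg [-0.09  0.11  0.03]
```

Request:
jog_arm:
  rows:
    - [-0.002, 0, 0.0005, 0, 0, 0, 1]
    - [0, 0, 0, 0, 0, 0, -1]
    - [0, 0, 0, 0, 0, 0, -1]
    - [0, 0, 0, 0, 0, 0, -1]
    - [0, 0, 0, 0, 0, 0, -1]
    - [0, 0, 0, 0, 0, 0, -1]
    - [0, 0, 0, 0, 0, 0, -1]
  squeeze: 100

```text
clock: 15.35
eef_pos: [0.4448, -0.3208, 0.0252]
eef_rot: [[-0.999, -0.036, 0.003], [-0.036, 0.999, -0.002], [-0.003, -0.002, -1.0]]
wrist_force: [-0.1, 0.9, -0.5]
gripper_width: 0.144
```

```bash
python3 go.py 0.4445 -0.320 0.022 92
```

```text
t 15.35 pos [ 0.4448 -0.3208  0.0252] jaw 92.04 z [ 0.003 -0.002 -1.   ] F [-0.1  0.9 -0.5] w 0.144 q [ 0.23  0.61  0.43  1.96 -0.4   0.66  2.52]
shift in current tool axes [0.0003 0.0008 0.0032] | in target axes [0.0003 0.0008 0.0032] | rot deg [-0.11  0.17  0.04]
```

The bar is held (12 mm reading). The lamp's present position is known from the jaws, so I'll use it in the saved top picture to calibrate that camera's bias.

Run:
```python
from h import *
for n in('top','scene'):
    f=cv2.imread(f'pics/raw_{n}_s2.png').astype(int)
    u,v=proj(n,[.643,.1505,.125])[0].round().astype(int)
    print(n,u,v)
    dark=f.max(2)<50
    ylw=(f[...,2]-f[...,0]>50)&(f[...,2]>60)
    for r in range(v-28,v+30,2):
        w=slice(u-30,u+30); d=np.where(dark[r,w])[0]+u-30; y=np.where(ylw[r,w])[0]+u-30
        print(r,(d.min(),d.max(),len(d)) if len(d) else '-',(y.min(),y.max(),len(y)) if len(y) else '-')
```

```text
top 217 166
138 - -
140 - -
142 - -
144 - -
146 - -
148 (np.int64(216), np.int64(220), 5) -
150 (np.int64(215), np.int64(220), 6) -
152 (np.int64(215), np.int64(221), 7) -
154 (np.int64(215), np.int64(221), 7) (np.int64(208), np.int64(213), 6)
156 (np.int64(215), np.int64(222), 8) (np.int64(207), np.int64(230), 15)
158 (np.int64(214), np.int64(220), 7) (np.int64(207), np.int64(231), 18)
160 (np.int64(214), np.int64(219), 6) (np.int64(206), np.int64(231), 20)
162 (np.int64(214), np.int64(219), 6) (np.int64(206), np.int64(232), 21)
164 (np.int64(214), np.int64(219), 6) (np.int64(206), np.int64(231), 19)
166 (np.int64(213), np.int64(218), 6) (np.int64(206), np.int64(231), 19)
168 (np.int64(213), np.int64(218), 6) (np.int64(205), np.int64(231), 21)
170 (np.int64(213), np.int64(218), 6) (np.int64(205), np.int64(230), 20)
172 (np.int64(213), np.int64(218), 6) (np.int64(205), np.int64(230), 19)
174 (np.int64(212), np.int64(217), 6) (np.int64(205), np.int64(230), 19)
176 (np.int64(212), np.int64(217), 6) (np.int64(204), np.int64(230), 21)
178 (np.int64(212), np.int64(218), 7) (np.int64(204),
[... 867 characters left out ...]
312), 6) (np.int64(291), np.int64(309), 19)
180 (np.int64(286), np.int64(312), 7) (np.int64(291), np.int64(309), 19)
182 (np.int64(286), np.int64(287), 2) (np.int64(288), np.int64(310), 23)
184 (np.int64(286), np.int64(286), 1) (np.int64(288), np.int64(312), 25)
186 (np.int64(286), np.int64(286), 1) (np.int64(288), np.int64(311), 24)
188 (np.int64(286), np.int64(286), 1) (np.int64(288), np.int64(311), 24)
190 (np.int64(285), np.int64(286), 2) (np.int64(288), np.int64(311), 24)
192 (np.int64(285), np.int64(286), 2) (np.int64(288), np.int64(310), 23)
194 (np.int64(285), np.int64(286), 2) (np.int64(288), np.int64(310), 23)
196 (np.int64(286), np.int64(286), 1) (np.int64(288), np.int64(310), 23)
```

Run:
```python
from h import *
yaw=np.radians(-4.36)
def L(x0,l): 
    y0=.1505+(x0-.6429)*np.tan(yaw)
    return R.from_euler('z',yaw).apply(np.array(l)/1e3)+[x0,y0,0]
for x0 in(.640,.645):
    print(x0)
    for nm,l in dict(hTL_far=(45,9,133),hTR_far=(45,-9,133),hL0=(0,9,133),hR0=(0,-9,133),hRb0=(0,-9,117),bodyL=(0,33,83),bodyR=(0,-33,83),bodyRb=(0,-33,0)).items(): print('top',nm,np.round(proj('top',L(x0,l))[0],1))
    for nm,l in dict(TL=(-45,9,133),TR=(45,9,133),BL=(-45,-9,117),BR=(45,-9,117),bodyBL=(-42,-33,0),bodyBR=(42,-33,0)).items(): print('scene',nm,np.round(proj('scene',L(x0,l))[0],1))
```

```text
0.64
top hTL_far [214.6 148.3]
top hTR_far [221.8 149. ]
top hL0 [212.6 166.1]
top hR0 [219.9 166.8]
top hRb0 [220.4 168.3]
top bodyL [205.1 170. ]
top bodyR [231.  172.4]
top bodyRb [233.  179.4]
scene TL [284.6 162.6]
scene TR [315.3 164.9]
scene BL [283.9 170.8]
scene BR [314.6 173.2]
scene bodyBL [283.6 203.7]
scene bodyBR [310.5 205.9]
0.645
top hTL_far [214.8 146.4]
top hTR_far [222.1 147.1]
top hL0 [212.8 164.1]
top hR0 [220.1 164.8]
top hRb0 [220.7 166.3]
top bodyL [205.3 168.1]
top bodyR [231.2 170.4]
top bodyRb [233.2 177.6]
scene TL [286.3 162.8]
scene TR [317.1 165. ]
scene BL [285.6 171. ]
scene BR [316.4 173.3]
scene bodyBL [285.2 203.8]
scene bodyBR [312.1 206. ]
```

Run:
```python
from h import *
t,s='top','scene'
A=lambda X,Y:(X/5+264.5,Y/5+139.5)
B=lambda X,Y:((X-350)/4+224.5,Y/4+149.5)
T=[(t,(115,-65,78),A(243,68)),(t,(-10,-65,78),A(287,301)),(t,(-10,65,78),A(33,334)),(t,(115,65,78),(263.7,159.2)),(t,(-110,65,31.4),A(58,540))]
S=[(s,(115,-65,78),B(725,388)),(s,(-10,-65,78),B(533,410)),(s,(-10,65,78),B(510,258)),(s,(115,65,78),B(690,240)),(s,(-10,-65,0),B(540,474)),(s,(115,-65,0),B(718,455))]
for o in(T,S,T+S):
    p,r=fit(o,0,[.57,-.05,.15]); print(np.round(p[:2],4),np.degrees(p[2]).round(2),r.tolist())
# free height scale check: scene with camera pixel offset free, xy fixed by top
p,_=fit(T,0,[.57,-.05,.15])
f=cv2.imread('pics/raw_scene_s3.png').astype(int); d=f.max(2)<60
for r in range(290,322,3):
    w=np.where(d[r,180:225])[0]+180; print(r,w.min() if len(w) else '',w.max() if len(w) else '',len(w))
f=cv2.imread('pics/raw_scene_s1.png').astype(int); d=f.max(2)<60
for r in range(170,192,3):
    w=np.where(d[r,280:315])[0]+280; print(r,w.min() if len(w) else '',w.max() if len(w) else '',len(w))
```

```text
[ 0.5714 -0.0471] 9.12 [[0.7, -0.8], [-0.4, -0.1], [-0.3, 0.5], [0.1, 0.0], [0.1, 0.1]]
[ 0.5656 -0.0512] 9.55 [[0.3, 0.1], [0.6, -0.1], [0.5, -0.2], [-0.4, -0.2], [-0.9, 0.4], [-0.3, -0.0]]
[ 0.5686 -0.0485] 8.74 [[1.5, 0.4], [0.1, 1.2], [0.2, 1.5], [0.8, 0.9], [0.3, 1.1], [1.2, -0.2], [1.4, -1.0], [1.9, -1.0], [1.1, -0.5], [-0.1, -0.4], [0.6, -0.3]]
290 190 208 12
293 190 208 14
296 188 208 21
299 187 206 15
302 188 206 19
305 189 206 18
308 190 206 17
311 190 205 16
314 191 206 16
317 192 206 15
320   0
170 291 301 11
173 291 301 11
176 291 301 11
179 290 301 12
182 293 299 7
185 292 299 8
188 292 298 7
191   0
```

Both cameras agree on y within about 1–2 mm after the lamp check. I take the stand as (0.5686, -0.0485), yaw 9.1°. Lifting the plate and working out the way targets.

Request:
jog_arm:
  rows:
    - [0, 0, -0.01, 0, 0, 0, -1]
    - [0, 0, -0.03, 0, 0, 0, -1]
    - [0, 0, -0.05, 0, 0, 0, -1]
    - [0, 0, -0.05, 0, 0, 0, -1]
    - [0, 0, -0.04, 0, 0, 0, -1]
    - [0, 0, 0, 0, 0, 0, -1]

```text
clock: 16.1
eef_pos: [0.4433, -0.3204, 0.2128]
eef_rot: [[-0.999, -0.035, 0.002], [-0.035, 0.999, -0.001], [-0.002, -0.001, -1.0]]
wrist_force: [-0.3, 1.0, -2.3]
gripper_width: 0.146
```

```bash
cat > way.py <<'E'
# way.py s h [dy]: plate pose in way now, and tool-frame move to put plate at way (s,dy,h) mm
import sys; from h import *; from rig import sense
SX,SY,SYAW=0.5686,-0.0485,9.1; G=np.array([4,0,25.2])/1e3
for a in sys.argv[4:]: exec(a)
S=R.from_euler('z',SYAW,degrees=True).as_matrix()
Wr=S@R.from_euler('y',-25,degrees=True).as_matrix(); Wo=S@np.array([-.0598,0,.0568])+[SX,SY,0]
st=sense(); r=np.array(st["eef_rot"]); p=np.array(st["eef_pos"])
Pr=r@np.diag([-1,1,-1.]); Po=p-Pr@G
rel=Wr.T@(Po-Wo); rv=R.from_matrix(Wr.T@Pr).as_rotvec(degrees=True)
print("t",round(float(st["clock"]),2),"TCP",np.round(p,4),"plate in way mm",np.round(rel*1e3,1),"rot",np.round(rv,2),"F way axes",np.round(Wr.T@np.array(st["wrist_force"]),1),"w",round(float(st["gripper_width"]),3),"q",np.round(st["q"],2))
s,h,dy=[float(v)/1e3 for v in (sys.argv[1],sys.argv[2],sys.argv[3] if len(sys.argv)>3 else 0)]
Tr=Wr@np.diag([-1,1,-1.]); Tp=Wo+Wr@(np.array([s,dy,h])+G)
print("target TCP",np.round(Tp,4),"shift cur axes",np.round(r.T@(Tp-p),4),"| target axes",np.round(Tr.T@(Tp-p),4),"| rot",np.round(R.from_matrix(r.T@Tr).as_rotvec(degrees=True),2))
E
python3 way.py 120 15 0
```

```text
t 16.1 TCP [ 0.4433 -0.3204  0.2128] plate in way mm [ -45.2 -248.2  165.4] rot [-1.64 24.86 -6.99] F way axes [-1.1  1.  -2.1] w 0.146 q [ 0.1   0.33  0.57  1.85 -0.21  1.02  2.37]
target TCP [ 0.6037 -0.0429  0.1456] shift cur axes [-0.1699  0.2719  0.0671] | target axes [-0.155   0.2486  0.1464] | rot [ -1.64 -24.86  -6.99]
```

Request:
jog_arm:
  rows:
    - [0, 0, -0.01, -0.4, -6.2, -1.75, -1]
    - [0, 0, -0.01, -0.4, -6.2, -1.75, -1]
    - [0, 0, -0.01, -0.4, -6.2, -1.75, -1]
    - [0, 0, -0.01, -0.4, -6.2, -1.75, -1]
    - [0, 0, 0, 0, 0, 0, -1]

```text
clock: 16.73
eef_pos: [0.4367, -0.3202, 0.2404]
eef_rot: [[-0.927, -0.138, 0.35], [-0.125, 0.99, 0.06], [-0.355, 0.011, -0.935]]
wrist_force: [-0.5, -0.9, -2.4]
gripper_width: 0.147
```

```bash
python3 way.py 120 60 0
```

```text
t 16.73 TCP [ 0.4367 -0.3202  0.2404] plate in way mm [ -31.  -247.3  189.5] rot [ 0.16  4.22 -1.32] F way axes [-1.6 -0.9 -1.9] w 0.147 q [ 0.42  0.16  0.35  2.   -0.47  0.82  2.76]
target TCP [ 0.585  -0.0459  0.1864] shift cur axes [-0.1526  0.2506  0.1187] | target axes [-0.1492  0.2474  0.1291] | rot [ 0.16 -4.22 -1.32]
```

q7 is close to its limit, so I'll translate towards the stand, which unwinds it, before finishing the turn.

Request:
jog_arm:
  rows:
    - [-0.012, 0.02, 0, 0, 0, 0, -1]
    - [-0.019, 0.032, 0.004, 0, 0, 0, -1]
    - [-0.019, 0.032, 0.006, 0, 0, 0, -1]
    - [-0.019, 0.032, 0.006, 0, 0, 0, -1]
    - [-0.019, 0.032, 0.006, 0, 0, 0, -1]
    - [-0.019, 0.032, 0.006, 0, 0, 0, -1]
    - [-0.019, 0.03, 0.006, 0, 0, 0, -1]
    - [-0.015, 0.02, 0.006, 0, 0, 0, -1]
    - [0, 0, 0, 0, 0, 0, -1]

```text
clock: 17.85
eef_pos: [0.5525, -0.0607, 0.2491]
eef_rot: [[-0.932, -0.14, 0.335], [-0.127, 0.99, 0.06], [-0.34, 0.013, -0.94]]
wrist_force: [-0.2, -0.9, -2.4]
gripper_width: 0.141
```

```bash
python3 way.py 120 60 0
```

```text
t 17.85 TCP [ 0.5525 -0.0607  0.2491] plate in way mm [113.1  -9.3 131.8] rot [ 0.3   5.09 -1.29] F way axes [-1.4 -0.9 -2. ] w 0.141 q [-0.01  0.11  0.13  2.02 -0.18  0.68  1.94]
target TCP [ 0.585  -0.0459  0.1864] shift cur axes [-0.0108  0.0093  0.0707] | target axes [-0.0047  0.0095  0.0713] | rot [ 0.3  -5.09 -1.29]
```

Request:
jog_arm:
  rows:
    - [0, 0.005, 0.01, 0.15, -2.5, -0.7, -1]
    - [-0.003, 0.004, 0.02, 0.15, -2.5, -0.7, -1]
    - [-0.003, 0, 0.02, 0, 0, 0, -1]
    - [0, 0, 0.015, 0, 0, 0, -1]
    - [0, 0, 0, 0, 0, 0, -1]

```text
clock: 18.48
eef_pos: [0.5814, -0.0473, 0.1878]
eef_rot: [[-0.897, -0.16, 0.413], [-0.147, 0.987, 0.064], [-0.418, -0.003, -0.909]]
wrist_force: [0.5, 0.1, -2.0]
gripper_width: 0.144
```

```bash
python3 way.py 115 25 0; python3 shot.py s4.png scene:215,150,110,130,5
```

```text
t 18.48 TCP [ 0.5814 -0.0473  0.1878] plate in way mm [117.1  -0.9  62.8] rot [-0.1   0.31  0.18] F way axes [-0.4  0.  -2.1] w 0.144 q [ 0.    0.21  0.09  2.08 -0.28  0.44  2.04]
target TCP [ 0.5951 -0.0443  0.1526] shift cur axes [0.002  0.0009 0.0378] | target axes [0.0022 0.0008 0.0378] | rot [-0.1  -0.31  0.18]
```

View pics/s4.png

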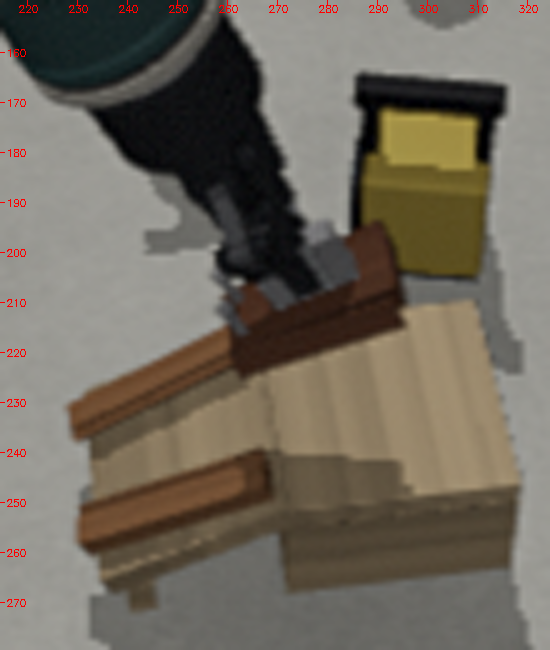

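Picture 8: the plate is held tilted over the mouth, with its narrow near-bottom corner at (263,225) and wide near-bottom corner at (295.5,214.5). I'll compare these with the model's predictions, and check that the arm can reach the home pose by fitting a kinematic model to the logged states.

```bash
cat > kin.py <<'E'
from h import *; from rig import sense
data=[([-1.231,.418,-.01,1.614,.005,1.111,-.053],[.233,.58,.231]),([-1.19,.33,-.07,1.40,.02,1.42,.26],[.2325,.5792,.3834]),([-.25,.42,.40,1.47,-.15,1.31,1.68],[.6383,-.0599,.3131]),([-.26,.48,.37,1.64,-.2,1.04,1.67],[.6317,-.039,.1962]),([-.26,.5,.37,1.66,-.2,1.02,1.67],[.6275,-.0386,.179]),([-.52,.5,.33,1.54,-.17,1.14,1.35],[.6375,.1541,.2241]),([-.49,.63,.3,1.63,-.22,.91,1.38],[.6429,.1505,.1009]),([0,.19,.56,1.73,-.13,1.23,2.19],[.4671,-.2721,.3258]),([.23,.61,.43,1.96,-.4,.66,2.52],[.4448,-.3208,.0252]),([.1,.33,.57,1.85,-.21,1.02,2.37],[.4433,-.3204,.2128]),([.42,.16,.35,2.,-.47,.82,2.76],[.4367,-.3202,.2404]),([-.01,.11,.13,2.02,-.18,.68,1.94],[.5525,-.0607,.2491]),([0,.21,.09,2.08,-.28,.44,2.04],[.5814,-.0473,.1878])]
def rots(q,sg): 
    M=R.identity(); out=[]
    for i,a in enumerate(q):
        M=M*(R.from_euler('z',sg*a) if i%2==0 else R.from_euler('y',a)); out.append(M)
    return out
def fk(q,k):
    o=rots(q,-1); H,a,b,L,x1,x3,x5=k
    return np.array([0,0,H])+o[0].apply([x1,0,0])+o[1].apply([x3,0,a])+o[3].apply([x5,0,b])+o[5].apply([0,0,L]), o
f=lambda k:np.concatenate([fk(q,k)[0]-p for q,p in data])
K=least_squares(f,[.35,.42,.4,.3,0,0,0]).x
E
python3 - <<'E'
from kin import *
print(np.round(K,4),"rms mm",1e3*np.sqrt(np.mean(f(K)**2)).round(4),np.round(1e3*f(K).reshape(-1,3),0).tolist())
st=sense(); p0,o=fk(st['q'],K); e=np.array(st['eef_pos'])
Rt=np.array(st['eef_rot']); Off=o[6].as_matrix().T@Rt; print("tool offset rot",np.round(Off,2).tolist())
S=R.from_euler('z',9.1,degrees=True).as_matrix(); Wr=S@R.from_euler('y',-25,degrees=True).as_matrix(); Wo=S@np.array([-.0598,0,.0568])+[.5686,-.0485,0]
Tr=Wr@np.diag([-1,1,-1.]); q=np.array(st['q'])
lo=np.array([-2.81,-.39,-1.27,.06,-1.19,.19,-2.82])+.02; hi=np.array([2.81,2.02,1.25,2.57,4.33,2,2.82])-.02
for s in(115,90,60,30,0,0):
    Tp=Wo+Wr@(np.array([s+4,0,25.2])/1e3)
    g=lambda x:np.r_[(fk(x,K)[0]-Tp)*10,R.from_matrix(Tr.T@(fk(x,K)[1][6].as_matrix()@Off)).as_rotvec(),.001*(x-q)]
    r=least_squares(g,np.clip(q,lo,hi),bounds=(lo,hi)); q=r.x; print(s,np.round(Tp,3),np.round(q,2),"err",np.round(np.abs(r.fun[:6]).max(),4))
# picture check
Pr=Rt@np.diag([-1,1,-1.]); Po=e-Pr@np.array([.004,0,.0252])
for n,l,ob in(('nearbot narrow',(-45,-28.5,0),(263.1,225.1)),('nearbot wide',(45,-36.5,0),(295.5,214.5)),('far top wide',(45,36.5,16),(290.5,193.9))):
    print(n,np.round(proj('scene',Po+Pr@(np.array(l)/1e3))[0]-ob,1))
E
```

```text
[ 0.295   0.4969  0.5254  0.3002 -0.0289 -0.0251 -0.0121] rms mm 12.1 [[-29.0, 11.0, 5.0], [-34.0, 15.0, 19.0], [1.0, 12.0, 9.0], [4.0, 11.0, 3.0], [1.0, 8.0, -1.0], [-3.0, 13.0, 6.0], [-6.0, 13.0, -1.0], [2.0, -2.0, 8.0], [-13.0, 10.0, -18.0], [-2.0, 1.0, -4.0], [2.0, 6.0, -9.0], [-1.0, 21.0, -7.0], [-4.0, 25.0, -10.0]]
tool offset rot [[0.0, -1.0, 0.0], [1.0, 0.0, 0.0], [-0.0, 0.0, 1.0]]
115 [ 0.606 -0.043  0.13 ] [ 0.09  0.34  0.04  2.04 -0.37  0.37  2.18] err 0.0
90 [ 0.583 -0.046  0.119] [ 0.13  0.32  0.02  2.09 -0.4   0.34  2.23] err 0.0
60 [ 0.556 -0.05   0.107] [ 0.18  0.3  -0.01  2.15 -0.46  0.3   2.3 ] err 0.0
30 [ 0.529 -0.055  0.094] [ 0.24  0.28 -0.05  2.21 -0.52  0.26  2.4 ] err 0.0
0 [ 0.503 -0.059  0.081] [ 0.32  0.27 -0.1   2.27 -0.6   0.23  2.52] err 0.0
0 [ 0.503 -0.059  0.081] [ 0.32  0.27 -0.1   2.27 -0.6   0.23  2.52] err 0.0
nearbot narrow [ 2.5 -0.6]
nearbot wide [ 3.5 -0.6]
far top wide [ 1.4 -5.3]
```

The pose is reachable along the whole way, with q6 down to about 0.23. The picture suggests the grip offset is nearer 7 mm, so I'll use that and lower the plate outside the mouth.

```bash
sed -i 's/G=np.array(\[4,/G=np.array([7,/' way.py; python3 way.py 114 6 0
```

```text
t 18.52 TCP [ 0.5815 -0.0474  0.1884] plate in way mm [114.5  -1.   63.4] rot [-0.11  0.26  0.18] F way axes [-0.6 -0.1 -2.2] w 0.144 q [ 0.    0.21  0.09  2.08 -0.28  0.44  2.04]
target TCP [ 0.6048 -0.0427  0.1362] shift cur axes [0.0003 0.0011 0.0574] | target axes [0.0006 0.0009 0.0574] | rot [-0.11 -0.26  0.18]
```

Request:
jog_arm:
  rows:
    - [0, 0, 0.015, 0, 0, 0, -1]
    - [0, 0.001, 0.015, 0, -0.3, 0.2, -1]
    - [0, 0, 0.01, 0, 0, 0, -1]
    - [0, 0, 0, 0, 0, 0, -1]

```text
clock: 19.02
eef_pos: [0.5992, -0.044, 0.1503]
eef_rot: [[-0.894, -0.156, 0.419], [-0.142, 0.988, 0.065], [-0.424, -0.002, -0.906]]
wrist_force: [-0.2, 0.1, -1.4]
gripper_width: 0.141
```

```bash
python3 way.py 114 6 0
```

```text
t 19.02 TCP [ 0.5992 -0.044   0.1503] plate in way mm [114.8  -0.4  21.2] rot [-0.14 -0.11 -0.05] F way axes [-0.8  0.1 -1.2] w 0.141 q [ 0.02  0.3   0.05  2.08 -0.33  0.35  2.08]
target TCP [ 0.6048 -0.0427  0.1362] shift cur axes [0.0008 0.0004 0.0152] | target axes [0.0008 0.0004 0.0152] | rot [-0.14  0.11 -0.05]
```

Request:
jog_arm:
  rows:
    - [0.001, 0, 0.008, 0, 0, 0, -1]
    - [0, 0, 0.006, 0, 0, 0, -1]
    - [0, 0, 0, 0, 0, 0, -1]

```text
clock: 19.4
eef_pos: [0.6047, -0.0433, 0.1367]
eef_rot: [[-0.894, -0.156, 0.42], [-0.142, 0.988, 0.065], [-0.425, -0.002, -0.905]]
wrist_force: [0.1, 0.3, -2.0]
gripper_width: 0.147
```

```bash
python3 way.py 90 4 0;  python3 shot.py s5.png scene:215,170,100,100,6
```

```text
t 19.4 TCP [ 0.6047 -0.0433  0.1367] plate in way mm [114.1  -0.7   6.6] rot [-0.15 -0.14 -0.07] F way axes [-0.7  0.3 -1.9] w 0.147 q [ 0.03  0.33  0.04  2.08 -0.34  0.32  2.1 ]
target TCP [ 0.5842 -0.046   0.1243] shift cur axes [0.024  0.0006 0.0025] | target axes [0.024  0.0006 0.0026] | rot [-0.15  0.14 -0.07]
```

View pics/s5.png

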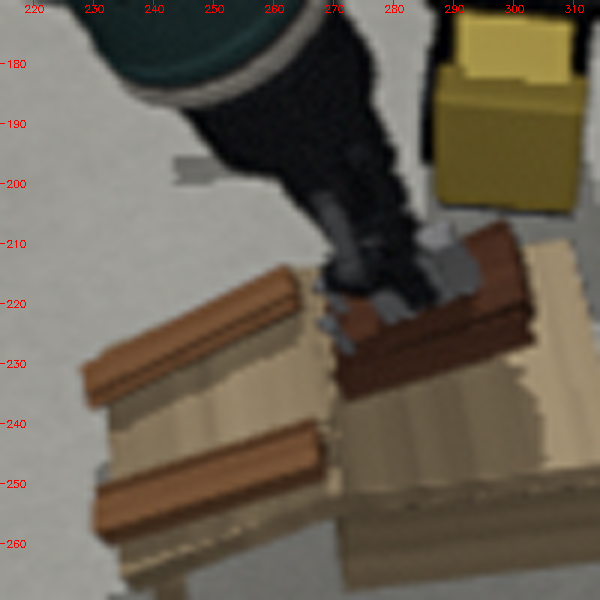

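Run:
```python
from h import *
S=R.from_euler('z',9.1,degrees=True).as_matrix(); Wr=S@R.from_euler('y',-25,degrees=True).as_matrix(); Wo=S@np.array([-.0598,0,.0568])+[.5686,-.0485,0]
P=lambda l:proj('scene',Wo+Wr@(np.array(l)/1e3))[0]
B=lambda X,Y:np.array((X/6+214.5,Y/6+169.5))
pl=np.array([114.1,-.7,6.6])
for n,l,o in(('narrow nb',(-45,-28.5,0),B(343,398)),('wide nb',(45,-36.5,0),B(535,343))): print(n,(P(pl+l)-o).round(1))
for a in((.0,1,0),(0,0,1),(1,0,0)): print('px per mm',a,(P(pl+a)-P(pl)).round(2))
# rails: outer top edges z=15; find half-width matching near rail & far rail
for n,o in(('far rail outer up',B(288,266)),('near rail inner up',B(315,423)),('near outer low top',B(95,512)),('far outer low',B(84,370)),('near rail inner low',B(100,487))):
    x=55 if 'up' in n else -55
    r=least_squares(lambda v:P((x+v[0],v[1],15))-o,[0,0]).x; print(n,'dx,y',r.round(1))
```

```text
narrow nb [2.3 0.5]
wide nb [ 2.5 -0.1]
px per mm (0.0, 1, 0) [-0.06 -0.29]
px per mm (0, 0, 1) [-0.15 -0.2 ]
px per mm (1, 0, 0) [ 0.35 -0.14]
far rail outer up dx,y [-5.9 52.2]
near rail inner up dx,y [ -3.4 -38.8]
near outer low top dx,y [ -2.5 -40.9]
far outer low dx,y [-3.7 39.8]
near rail inner low dx,y [  0.8 -28.7]
```

Picture 9: the plate sits just above the mouth, centred between the rails to within about 1 mm, with its narrow end near (272,236). Sliding in.

Request:
jog_arm:
  rows:
    - [0.008, 0.0003, 0.001, 0, 0.1, 0, -1]
    - [0.008, 0.0003, 0.001, 0, 0, 0, -1]
    - [0.008, 0, 0, 0, 0, 0, -1]
    - [0, 0, 0, 0, 0, 0, -1]
  squeeze: 100

```text
clock: 19.95
eef_pos: [0.582, -0.0464, 0.1244]
eef_rot: [[-0.895, -0.156, 0.419], [-0.142, 0.988, 0.064], [-0.423, -0.002, -0.906]]
wrist_force: [0.6, -0.4, -1.3]
gripper_width: 0.14
```

```bash
python3 way.py 70 2 0
```

```text
t 19.95 TCP [ 0.582  -0.0464  0.1244] plate in way mm [88.1 -0.1  5.1] rot [-0.17 -0.05 -0.07] F way axes [-0.  -0.5 -1.4] w 0.14 q [ 0.07  0.32  0.01  2.13 -0.37  0.28  2.14]
target TCP [ 0.5671 -0.0487  0.114 ] shift cur axes [0.0181 0.     0.0031] | target axes [0.0181 0.     0.0031] | rot [-0.17  0.05 -0.07]
```

q6 is shrinking towards its 0.19 limit. I'll push to about s=55, then regrip with the tool less tilted, which the flat bar allows.

Request:
jog_arm:
  rows:
    - [0.006, 0, 0.001, -0.1, 0, 0, -1]
    - [0.007, 0, 0.001, 0, 0, 0, -1]
    - [0.007, 0, 0.001, 0, 0, 0, -1]
    - [0, 0, 0, 0, 0, 0, -1]

```text
clock: 20.45
eef_pos: [0.5643, -0.0493, 0.1126]
eef_rot: [[-0.895, -0.156, 0.419], [-0.142, 0.988, 0.066], [-0.424, -0.001, -0.906]]
wrist_force: [-0.4, -0.5, -1.5]
gripper_width: 0.142
```

```bash
python3 way.py 55 1 0
```

```text
t 20.45 TCP [ 0.5643 -0.0493  0.1126] plate in way mm [66.8 -0.1  1.9] rot [-0.07 -0.07 -0.08] F way axes [-1.1 -0.5 -1.2] w 0.142 q [ 0.11  0.32 -0.03  2.18 -0.4   0.24  2.19]
target TCP [ 0.5541 -0.0508  0.1067] shift cur axes [0.0118 0.0001 0.0009] | target axes [0.0118 0.0001 0.0009] | rot [-0.07  0.07 -0.08]
```

Request:
jog_arm:
  rows:
    - [0.005, 0, 0.001, 0, 0, 0, -1]
    - [0.005, 0, 0.001, 0, 0, 0, -1]
    - [0, 0, 0.001, 0, 0, 0, -1]

```text
clock: 20.82
eef_pos: [0.5562, -0.0507, 0.1057]
eef_rot: [[-0.894, -0.156, 0.419], [-0.142, 0.988, 0.066], [-0.424, -0.001, -0.906]]
wrist_force: [-24.2, -3.0, 36.0]
gripper_width: 0.143
```

```bash
python3 way.py 55 0 0
```

```text
t 20.82 TCP [ 0.5562 -0.0507  0.1057] plate in way mm [56.5 -0.2 -0.8] rot [-0.07 -0.1  -0.08] F way axes [-6.8  0.9 42.9] w 0.143 q [ 0.14  0.32 -0.05  2.2  -0.42  0.22  2.22]
target TCP [ 0.5545 -0.0508  0.1058] shift cur axes [ 0.0014  0.0002 -0.0008] | target axes [ 0.0014  0.0002 -0.0008] | rot [-0.07  0.1  -0.08]
```

The plate lies on the floor of the way (43 N normal, h ≈ 0) at s ≈ 55. I'll ease off, open slightly and tilt the tool back towards vertical.

Request:
jog_arm:
  rows:
    - [0, 0, -0.0008, 0, 0, 0, -1]
    - [0, 0, 0, 0, 0, 0, -0.3]
    - [0, 0, 0, 0, 0, 0, -0.2]
    - [0, 0, 0, 0, 0, 0, -0.2]
    - [0, 0, -0.003, 0, 5, 0, -0.2]
    - [0, 0, 0, 0, 5, 0, -0.2]
    - [0, 0, 0, 0, 4, 0, -0.2]
    - [0, 0, 0, 0, 0, 0, -0.2]

```text
clock: 21.82
eef_pos: [0.5546, -0.0521, 0.1095]
eef_rot: [[-0.971, -0.154, 0.184], [-0.152, 0.988, 0.027], [-0.186, -0.002, -0.982]]
wrist_force: [-0.2, -0.4, 0.5]
gripper_width: 0.399
```

```bash
python3 way.py 55 0 0; python3 go.py .554 -.051 .106 99.1 -12; python3 shot.py s6.png scene:215,170,100,100,6
```

```text
t 21.82 TCP [ 0.5546 -0.0521  0.1095] plate in way mm [50.5 -1.4  5.9] rot [-0.18 14.26 -0.18] F way axes [-0.  -0.4  0.6] w 0.399 q [-0.12  0.38  0.21  2.03 -0.22  0.57  1.97]
target TCP [ 0.5545 -0.0508  0.1058] shift cur axes [0.0006 0.0013 0.0036] | target axes [0.0014 0.0013 0.0034] | rot [ -0.18 -14.26  -0.18]
t 21.82 pos [ 0.5546 -0.0521  0.1095] jaw 98.87 z [ 0.184  0.027 -0.982] F [-0.2 -0.4  0.5] w 0.399 q [-0.12  0.38  0.21  2.03 -0.22  0.57  1.97]
shift in current tool axes [0.0011 0.0012 0.0034] | in target axes [0.0012 0.0012 0.0034] | rot deg [-0.16 -1.26 -0.2 ]
```

View pics/s6.png

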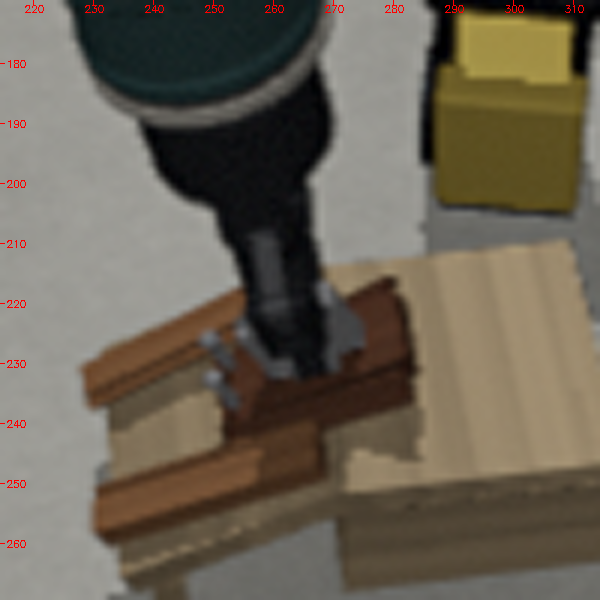

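Picture 10: the plate lies flat between the rails, narrow end near (252,240), wide end at the mouth, about 55 mm short of home. q6 is back to 0.57, so I'll regrip here and push along the slope.

Request:
jog_arm:
  rows:
    - [0, 0.0012, 0.002, 0, 0, -0.2, -0.2]
    - [0, 0, 0, 0, 0, 0, -1]
    - [0, 0, 0, 0, 0, 0, -1]
    - [0, 0, 0, 0, 0, 0, -1]
    - [0, 0, 0, 0, 0, 0, -1]
  squeeze: 100

```text
clock: 22.5
eef_pos: [0.5527, -0.0517, 0.1069]
eef_rot: [[-0.97, -0.156, 0.187], [-0.153, 0.988, 0.028], [-0.189, -0.001, -0.982]]
wrist_force: [-0.3, 0.0, -1.9]
gripper_width: 0.146
```

Request:
jog_arm:
  rows:
    - [0.0048, 0, 0.0012, 0, 0, 0, -1]
    - [0.0048, 0, 0.0012, 0, 0, 0, -1]
    - [0.0048, 0, 0.0012, 0, 0, 0, -1]
    - [0, 0, 0, 0, 0, 0, -1]

```text
clock: 23.0
eef_pos: [0.538, -0.0541, 0.0999]
eef_rot: [[-0.97, -0.155, 0.186], [-0.153, 0.988, 0.028], [-0.189, -0.001, -0.982]]
wrist_force: [-0.5, -0.1, -1.3]
gripper_width: 0.141
```

```bash
sed -i '/^s,h,dy=/i PY=R.from_euler("y",-25,degrees=True); d=-Wr[:,0]; print("down-slope in tool axes",np.round(r.T@d,3),"floor-normal",np.round(r.T@Wr[:,2],3),"TCP in way mm",np.round(Wr.T@(p-Wo)*1e3,1))' way.py; python3 way.py 30 0 0
```

```text
t 23.0 TCP [ 0.538  -0.0541  0.0999] plate in way mm [31.2 -0.7  4.2] rot [-0.11 14.13 -0.14] F way axes [-1.  -0.1 -1. ] w 0.141 q [-0.1   0.37  0.2   2.08 -0.23  0.53  1.99]
down-slope in tool axes [ 0.97  -0.002  0.244] floor-normal [ 0.244 -0.002 -0.97 ] TCP in way mm [44.2 -0.7 26.9]
target TCP [ 0.5321 -0.0543  0.0953] shift cur axes [0.0065 0.0007 0.0034] | target axes [0.0072 0.0007 0.0017] | rot [ -0.11 -14.13  -0.14]
```

No resistance yet. Pushing on.

Request:
jog_arm:
  rows:
    - [0.0048, 0, 0.0015, 0, 0, 0, -1]
    - [0.0048, 0.0002, 0.0015, 0, 0, 0, -1]
    - [0.0048, 0.0002, 0.0013, 0, 0, 0, -1]
    - [0.0048, 0, 0.0012, 0, 0, 0, -1]
    - [0, 0, 0, 0, 0, 0, -1]

```text
clock: 23.62
eef_pos: [0.5223, -0.0565, 0.0926]
eef_rot: [[-0.969, -0.156, 0.193], [-0.153, 0.988, 0.028], [-0.195, -0.002, -0.981]]
wrist_force: [0.1, -0.3, -1.1]
gripper_width: 0.141
```

```bash
python3 way.py 10 0 0
```

```text
t 23.62 TCP [ 0.5223 -0.0565  0.0926] plate in way mm [13.9 -0.6  4.2] rot [-0.16 13.77 -0.1 ] F way axes [-0.4 -0.3 -1. ] w 0.141 q [-0.09  0.35  0.19  2.12 -0.23  0.49  2.01]
down-slope in tool axes [ 0.971 -0.001  0.238] floor-normal [ 0.238 -0.003 -0.971] TCP in way mm [26.7 -0.5 27. ]
target TCP [ 0.5143 -0.0572  0.0868] shift cur axes [0.009  0.0005 0.0041] | target axes [0.0097 0.0005 0.0018] | rot [ -0.16 -13.77  -0.1 ]
```

Request:
jog_arm:
  rows:
    - [0.0039, 0, 0.0012, 0, 0, 0, -1]
    - [0.0039, 0, 0.0012, 0, 0, 0, -1]
    - [0.0039, 0, 0.0012, 0, 0, 0, -1]
    - [0, 0, 0, 0, 0, 0, -1]

```text
clock: 24.12
eef_pos: [0.516, -0.0572, 0.0897]
eef_rot: [[-0.967, -0.158, 0.202], [-0.156, 0.987, 0.029], [-0.204, -0.003, -0.979]]
wrist_force: [-2.7, -0.5, -2.0]
gripper_width: 0.143
```

```bash
python3 way.py 10 0 0|head -2
```

```text
t 24.12 TCP [ 0.516  -0.0572  0.0897] plate in way mm [ 7.2 -0.3  4.1] rot [-0.19 13.23  0.06] F way axes [-3.4 -0.  -0.7] w 0.143 q [-0.08  0.35  0.19  2.14 -0.24  0.47  2.02]
down-slope in tool axes [0.973 0.001 0.229] floor-normal [ 0.229 -0.003 -0.973] TCP in way mm [19.8 -0.2 27. ]
```

Request:
jog_arm:
  rows:
    - [0.0039, 0, 0.001, 0, 0, 0, -1]
    - [0.0039, 0, 0.001, 0, 0, 0, -1]
    - [0.0039, 0, 0.001, 0, 0, 0, -1]

```text
clock: 24.5
eef_pos: [0.5119, -0.0572, 0.0882]
eef_rot: [[-0.963, -0.161, 0.215], [-0.159, 0.987, 0.03], [-0.217, -0.006, -0.976]]
wrist_force: [15.3, 7.4, 10.3]
gripper_width: 0.145
```

```bash
python3 way.py 10 0 0|head -2
```

```text
t 24.5 TCP [ 0.5119 -0.0572  0.0882] plate in way mm [3.2 0.2 4.4] rot [-0.24 12.45  0.29] F way axes [19.1  4.9  2.4] w 0.145 q [-0.07  0.34  0.18  2.16 -0.25  0.44  2.04]
down-slope in tool axes [0.976 0.005 0.216] floor-normal [ 0.216 -0.004 -0.976] TCP in way mm [15.4  0.3 27.5]
```

Request:
jog_arm:
  rows:
    - [0.005, 0.0005, 0.001, 0, 0.3, 0, -1]
    - [0.005, 0.0005, 0.001, 0, 0.3, 0, -1]
    - [0.005, 0.0003, 0.001, 0, 0.3, 0, -1]
  squeeze: 120

```text
clock: 24.88
eef_pos: [0.5117, -0.0572, 0.0883]
eef_rot: [[-0.96, -0.164, 0.228], [-0.162, 0.986, 0.025], [-0.229, -0.013, -0.973]]
wrist_force: [27.2, 6.3, -1.8]
gripper_width: 0.139
```

```bash
python3 way.py 10 0 0|head -2
```

```text
t 24.88 TCP [ 0.5117 -0.0572  0.0883] plate in way mm [3.4 0.  4.3] rot [-0.58 11.78  0.55] F way axes [ 24.5   1.9 -13.4] w 0.139 q [-0.08  0.33  0.18  2.17 -0.25  0.43  2.04]
down-slope in tool axes [0.979 0.011 0.204] floor-normal [ 0.204 -0.009 -0.979] TCP in way mm [15.4  0.4 27.6]
```

It stops with about 25 N. I'll look to see whether the plate is home or jammed.

```bash
python3 shot.py s7.png scene:215,190,80,80,7
```

```text
(no output)
```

View pics/s7.png

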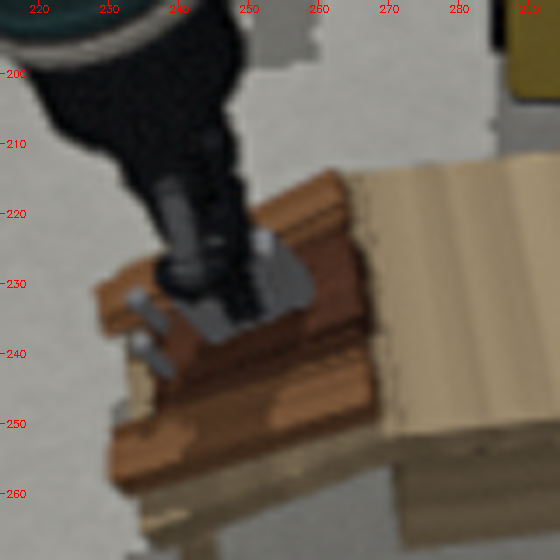

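Picture 11: the plate is in the way with its wide end still at the mouth line near (268,235), so about 10 mm short. The force shows the tool pulling it up into the lips (-13 N off the floor). I'll let go and push the bar's upper end with shut fingers, which leaves the plate free to centre itself.

Request:
jog_arm:
  rows:
    - [0, 0, 0, 0, 0, 0, -0.3]
    - [0, 0, 0, 0, 0, 0, -0.2]
    - [0, 0, -0.01, 0, 0, 0, -0.2]
    - [0, 0, -0.015, 0, 0, 0, -0.2]
    - [0, 0, -0.015, 0, 0, 0, -0.2]
    - [0, 0, -0.01, 0, 0, 0, -0.2]
    - [0, 0, 0, 0, 0, 0, -0.2]

```text
clock: 25.8
eef_pos: [0.4989, -0.0591, 0.1408]
eef_rot: [[-0.96, -0.163, 0.228], [-0.161, 0.987, 0.025], [-0.229, -0.013, -0.973]]
wrist_force: [0.2, -0.0, -0.1]
gripper_width: 0.398
```

```bash
cat > tcp.py <<'E'
# tcp.py X Y H : TCP target in way frame mm, keep orientation but null rot x,z vs way
import sys; from h import *; from rig import sense
S=R.from_euler('z',9.1,degrees=True).as_matrix(); Wr=S@R.from_euler('y',-25,degrees=True).as_matrix(); Wo=S@np.array([-.0598,0,.0568])+[.5686,-.0485,0]
st=sense(); r=np.array(st["eef_rot"]); p=np.array(st["eef_pos"]); F=np.array(st["wrist_force"])
c=Wr.T@(p-Wo)*1e3; rv=R.from_matrix(Wr.T@r@np.diag([-1,1,-1.])).as_rotvec(degrees=True)
print("t",round(float(st["clock"]),2),"TCP way",c.round(1),"rot",rv.round(2),"F way",(Wr.T@F).round(1),"w",round(float(st["gripper_width"]),3),"q",np.round(st["q"],2))
t=np.array([float(v) for v in sys.argv[1:4]]); print("shift tool",(r.T@Wr@((t-c)/1e3)).round(4),"downslope in tool",(r.T@-Wr[:,0]).round(3))
E
python3 tcp.py 64 0 60
```

```text
t 25.8 TCP way [25.9  0.6 80.6] rot [-0.61 11.76  0.5 ] F way [ 0.1 -0.1 -0.2] w 0.398 q [-0.12  0.22  0.22  2.17 -0.18  0.54  1.98]
shift tool [-0.0415 -0.0008  0.0124] downslope in tool [0.979 0.01  0.204]
```

Request:
jog_arm:
  rows:
    - [-0.014, 0, 0.003, -0.3, 0.5, 0.25, -1]
    - [-0.014, 0, 0.004, -0.3, 0.5, 0.25, -1]
    - [-0.013, 0, 0.005, 0, 0, 0, -1]
    - [0, 0, 0, 0, 0, 0, -1]

```text
clock: 26.3
eef_pos: [0.5426, -0.0518, 0.1371]
eef_rot: [[-0.966, -0.157, 0.208], [-0.153, 0.988, 0.033], [-0.21, -0.0, -0.978]]
wrist_force: [-0.9, -0.4, 0.6]
gripper_width: -0.001
```

```bash
python3 tcp.py 63 0 24
```

```text
t 26.3 TCP way [64.4  0.9 58.6] rot [-0.03 12.85 -0.08] F way [-0.6 -0.2  0.9] w -0.001 q [-0.12  0.3   0.21  2.06 -0.2   0.59  1.96]
shift tool [-0.0064 -0.0009  0.0341] downslope in tool [ 0.975 -0.001  0.222]
```

Request:
jog_arm:
  rows:
    - [-0.003, -0.0005, 0.014, 0, 0, 0, -1]
    - [-0.003, -0.0004, 0.013, 0, 0, 0, -1]
    - [0, 0, 0.006, 0, 0, 0, -1]
    - [0, 0, 0, 0, 0, 0, -1]

```text
clock: 26.8
eef_pos: [0.5549, -0.0508, 0.1027]
eef_rot: [[-0.966, -0.156, 0.206], [-0.153, 0.988, 0.033], [-0.208, 0.0, -0.978]]
wrist_force: [-0.1, -0.4, -0.7]
gripper_width: -0.003
```

```bash
python3 tcp.py 52 0 24
```

```text
t 26.8 TCP way [61.  -0.1 22.2] rot [-0.03 12.98 -0.1 ] F way [-0.5 -0.4 -0.6] w -0.003 q [-0.1   0.38  0.19  2.05 -0.24  0.53  1.99]
shift tool [0.0092 0.0001 0.0003] downslope in tool [ 0.974 -0.002  0.225]
```

Now pushing along the slope in 4–5 mm steps.

Request:
jog_arm:
  rows:
    - [0.004, 0, 0.0009, 0, 0, 0, -1]
    - [0.004, 0, 0.0008, 0, 0, 0, -1]
    - [0.004, 0, 0.0008, 0, 0, 0, -1]
    - [0.004, 0, 0.0008, 0, 0.2, 0, -1]

```text
clock: 27.3
eef_pos: [0.5392, -0.0534, 0.0966]
eef_rot: [[-0.967, -0.156, 0.203], [-0.153, 0.988, 0.032], [-0.206, -0.0, -0.979]]
wrist_force: [0.4, -0.2, 0.3]
gripper_width: 0.004
```

```bash
python3 tcp.py 39 0 23
```

```text
t 27.3 TCP way [44.  -0.2 23.4] rot [-0.04 13.12 -0.11] F way [ 0.5 -0.3  0.1] w 0.004 q [-0.09  0.37  0.19  2.09 -0.24  0.5   2.01]
shift tool [0.0047 0.0002 0.0015] downslope in tool [ 0.974 -0.002  0.227]
```

Request:
jog_arm:
  rows:
    - [0.003, 0, 0.001, 0, 0.1, 0, -1]
    - [0.003, 0, 0.001, 0, 0.1, 0, -1]

```text
clock: 27.55
eef_pos: [0.5345, -0.0543, 0.0939]
eef_rot: [[-0.967, -0.156, 0.202], [-0.153, 0.988, 0.031], [-0.205, -0.001, -0.979]]
wrist_force: [9.2, 3.7, 9.2]
gripper_width: 0.002
```

```bash
python3 tcp.py 39 0 23
```

```text
t 27.55 TCP way [38.5 -0.3 23. ] rot [-0.06 13.18 -0.1 ] F way [12.6  2.2  4.3] w 0.002 q [-0.09  0.37  0.19  2.1  -0.24  0.49  2.01]
shift tool [-0.0004  0.0003 -0.0001] downslope in tool [ 0.974 -0.002  0.228]
```

Request:
jog_arm:
  rows:
    - [0.003, 0, 0.0009, 0, 0.1, 0, -1]
    - [0.003, 0, 0.0009, 0, 0.1, 0, -1]

```text
clock: 27.8
eef_pos: [0.5344, -0.0543, 0.094]
eef_rot: [[-0.965, -0.157, 0.21], [-0.154, 0.988, 0.031], [-0.213, -0.003, -0.977]]
wrist_force: [11.2, 4.5, 7.8]
gripper_width: 0.003
```

```bash
python3 tcp.py 39 0 23
```

```text
t 27.8 TCP way [38.5 -0.3 23.1] rot [-0.15 12.73 -0.  ] F way [13.9  2.7  2.1] w 0.003 q [-0.09  0.36  0.19  2.1  -0.24  0.48  2.01]
shift tool [-0.0005  0.0003  0.    ] downslope in tool [0.975 0.    0.22 ]
```

Firm stop at 14 N. I'll push harder to see whether it moves and to seat it.

Request:
jog_arm:
  rows:
    - [0.007, 0, 0.0015, 0, 0.3, 0, -1]
    - [0.009, 0, 0.002, 0, 0.3, 0, -1]

```text
clock: 28.05
eef_pos: [0.5336, -0.0545, 0.0943]
eef_rot: [[-0.96, -0.16, 0.228], [-0.157, 0.987, 0.029], [-0.23, -0.008, -0.973]]
wrist_force: [46.7, 13.4, 0.1]
gripper_width: -0.001
```

```bash
python3 tcp.py 39 0 23
```

```text
t 28.05 TCP way [37.9 -0.4 23.7] rot [-0.4  11.69  0.25] F way [ 43.8   5.8 -20.3] w -0.001 q [-0.08  0.35  0.18  2.12 -0.25  0.46  2.02]
shift tool [-0.0012  0.0004  0.0005] downslope in tool [0.979 0.005 0.203]
```

It holds at 44 N with 0.6 mm of motion, so it's wedged. Backing off and retreating for a check.

Request:
jog_arm:
  rows:
    - [-0.008, 0, -0.001, 0, 0, 0, -1]
    - [-0.008, 0, -0.003, 0, 0, 0, -1]
    - [0, 0, -0.025, 0, 0, 0, -1]
    - [0, 0, -0.04, 0, 0, 0, -1]
    - [0, 0, -0.05, 0, 0, 0, -1]
    - [0, -0.04, -0.04, 0, 0, 0, -1]
    - [0, -0.055, -0.02, 0, 0, 0, -1]
    - [0, -0.055, 0, 0, 0, 0, -1]
    - [0, -0.055, 0, 0, 0, 0, -1]
    - [0, -0.055, 0, 0, 0, 0, -1]
    - [0, 0, 0, 0, 0, 0, -1]

```text
clock: 29.42
eef_pos: [0.5482, -0.3212, 0.28]
eef_rot: [[-0.961, -0.163, 0.222], [-0.16, 0.987, 0.029], [-0.224, -0.007, -0.975]]
wrist_force: [-0.1, 0.3, -0.1]
gripper_width: 0.006
```

```bash
python3 tcp.py 39 0 23; python3 shot.py s8.png top:267,190,65,65,6 scene:222,200,60,70,6
```

```text
t 29.43 TCP way [  91.2 -266.1  203.7] rot [-0.32 12.05  0.39] F way [-0.1  0.3 -0.1] w 0.006 q [ 0.22  0.32  0.42  1.69 -0.33  1.01  2.5 ]
shift tool [0.0117 0.2673 0.186 ] downslope in tool [0.978 0.007 0.209]
```

View pics/s8.png

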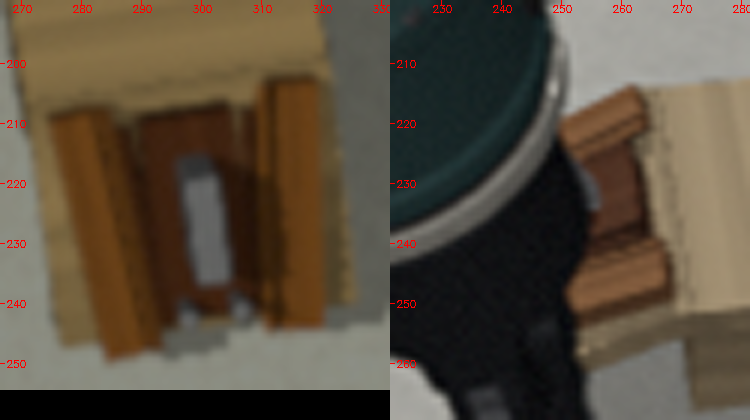

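Picture 12 (last): the top view is clear. The bar's top face runs (297,219.5) to (305,237), the pegs are at (298,240) and (306.5,240), and the plate lies flat and centred between the rails. Now fitting plate against stand in this one camera.

Run:
```python
from h import *
A=lambda X,Y:np.array((X/6+266.5,Y/6+189.5))
S=R.from_euler('z',9.12,degrees=True).as_matrix(); Wr=S@R.from_euler('y',-25,degrees=True).as_matrix(); Wo=S@np.array([-.0598,0,.0568])+[.5714,-.0471,0]
P=lambda l:proj('top',Wo+Wr@(np.array(l)/1e3))[0]
obs=[((28,7,52),A(183,180)),((28,-7,52),A(219,177)),((-18,7,52),A(196,285)),((-18,-7,52),A(231,283)),((-37,11,41),A(190,305)),((-37,-11,41),A(240,303)),((28,7,16),A(178,155))]
g=lambda v:np.concatenate([P(R.from_euler('z',v[2],degrees=True).apply(l)+[v[0],v[1],0])-o for l,o in obs])
r=least_squares(g,[0,0,0],loss='soft_l1'); print("plate s,y,yaw",r.x.round(2),g(r.x).reshape(-1,2).round(1).tolist())
for n,x,pts in(('L up',55,[(52,115),(105,110)]),('R up',55,[(258,82),(316,77)]),('L low',-55,[(105,362),(158,350)]),('R low',-55,[(266,328),(322,327)])):
    for q in pts:
        v=least_squares(lambda v:P((v[0],v[1],15))-A(*q),[x,0]).x; print(n,v.round(1))
for q in((140,115),(232,102)): print('wide end top z16',least_squares(lambda v:P((v[0],v[1],16))-A(*q),[45,0]).x.round(1))
```

```text
plate s,y,yaw [ 0.69 -0.4  -0.3 ] [[0.3, -0.3], [-0.0, -0.6], [0.2, -0.1], [-0.1, -0.6], [-0.1, 2.5], [0.2, 1.6], [-0.5, -0.3]]
L up [52.5 55.3]
L up [51.4 33.2]
R up [ 54.1 -31.7]
R up [ 52.7 -56.1]
L low [-59.   46.5]
L low [-57.1  23.4]
R low [-54.3 -23.5]
R low [-57.5 -47.4]
wide end top z16 [47.5 19. ]
wide end top z16 [ 47.4 -19.9]
```

The top-view fit gives s ≈ 1–3 mm, y -0.4 mm and yaw -0.3°, so the 4 mm limit is near. There is time left, so I'll give it a second, firmer push, aimed slightly lower.

Request:
jog_arm:
  rows:
    - [0, 0.045, 0, 0, 0.3, 0.2, -1]
    - [0, 0.055, 0, 0, 0.3, 0.2, -1]
    - [0, 0.055, 0.01, 0, 0.3, 0, -1]
    - [0, 0.055, 0.03, 0, 0, 0, -1]
    - [0, 0.04, 0.04, 0, 0, 0, -1]
    - [0, 0.012, 0.03, 0, 0, 0, -1]
    - [0, 0, 0, 0, 0, 0, -1]

```text
clock: 30.4
eef_pos: [0.5252, -0.0402, 0.1709]
eef_rot: [[-0.963, -0.173, 0.207], [-0.169, 0.985, 0.035], [-0.21, -0.001, -0.978]]
wrist_force: [0.8, 0.1, 0.4]
gripper_width: 0.0
```

```bash
python3 tcp.py 56 0 30
```

```text
t 30.4 TCP way [64.8 15.1 95.7] rot [ 0.19 12.85  0.84] F way [ 0.9 -0.   0.1] w 0.0 q [-0.2   0.22  0.27  2.07 -0.17  0.65  1.93]
shift tool [-0.0058 -0.0153  0.066 ] downslope in tool [0.975 0.014 0.222]
```

Request:
jog_arm:
  rows:
    - [-0.003, -0.006, 0.012, 0.1, 0, 0.4, -1]
    - [-0.003, -0.006, 0.018, 0.1, 0, 0.4, -1]
    - [0, -0.003, 0.018, 0, 0, 0, -1]
    - [0, 0, 0.015, 0, 0, 0, -1]
    - [0, 0, 0.004, 0, 0, 0, -1]
    - [0, 0, 0, 0, 0, 0, -1]

```text
clock: 31.15
eef_pos: [0.5502, -0.0552, 0.1071]
eef_rot: [[-0.965, -0.155, 0.213], [-0.152, 0.988, 0.03], [-0.215, -0.003, -0.977]]
wrist_force: [0.2, -0.1, 0.0]
gripper_width: 0.0
```

```bash
python3 tcp.py 41 0 22.5
```

```text
t 31.15 TCP way [58.1 -3.7 28.4] rot [-0.22 12.59 -0.11] F way [ 0.1 -0.2 -0.1] w 0.0 q [-0.13  0.37  0.24  2.06 -0.26  0.52  2.02]
shift tool [0.0154 0.0037 0.0095] downslope in tool [ 0.976 -0.001  0.218]
```

Request:
jog_arm:
  rows:
    - [0.002, 0.0035, 0.006, 0, 0.3, 0, -1]
    - [0.005, 0, 0.002, 0, 0, 0, -1]
    - [0.005, 0, 0.0012, 0, 0, 0, -1]
    - [0.005, 0, 0.0012, 0, 0.2, 0, -1]

```text
clock: 31.65
eef_pos: [0.5348, -0.0535, 0.0936]
eef_rot: [[-0.966, -0.156, 0.205], [-0.153, 0.988, 0.029], [-0.207, -0.003, -0.978]]
wrist_force: [0.8, -0.3, 0.1]
gripper_width: -0.0
```

```bash
python3 tcp.py 38 0 22.5
```

```text
t 31.65 TCP way [38.8  0.4 22.5] rot [-0.21 13.03 -0.07] F way [ 0.7 -0.4 -0.2] w -0.0 q [-0.13  0.37  0.23  2.1  -0.27  0.49  2.03]
shift tool [ 0.0008 -0.0004  0.0001] downslope in tool [ 0.974 -0.001  0.225]
```

Request:
jog_arm:
  rows:
    - [0.008, 0, 0.002, 0, 0.4, 0, -1]
    - [0.012, 0, 0.004, 0, 0.6, 0, -1]
    - [0.014, 0, 0.005, 0, 0.8, 0, -1]

```text
clock: 32.02
eef_pos: [0.534, -0.0541, 0.0928]
eef_rot: [[-0.958, -0.161, 0.236], [-0.159, 0.987, 0.025], [-0.237, -0.014, -0.971]]
wrist_force: [43.9, 18.9, 53.4]
gripper_width: -0.002
```

```bash
python3 tcp.py 38 0 22.5
```

```text
t 32.02 TCP way [37.6 -0.  22.2] rot [-0.7  11.27  0.41] F way [64.6 11.7 28.8] w -0.002 q [-0.12  0.36  0.22  2.13 -0.28  0.44  2.05]
shift tool [-0.0003  0.     -0.0004] downslope in tool [0.981 0.008 0.195]
```

Stopped firmly at the same place: 37.6 mm at 65 N, against 37.9 mm at 44 N. The plate is wedged. Retreating.

Request:
jog_arm:
  rows:
    - [-0.008, 0, -0.001, 0, 0, 0, -1]
    - [-0.008, 0, -0.003, 0, 0, 0, -1]
    - [0, 0, -0.025, 0, 0, 0, -1]
    - [0, 0, -0.04, 0, 0, 0, -1]
    - [0, 0, -0.05, 0, 0, 0, -1]
    - [0, -0.04, -0.04, 0, 0, 0, -1]
    - [0, -0.055, -0.02, 0, 0, 0, -1]
    - [0, -0.055, 0, 0, 0, 0, -1]
    - [0, -0.055, 0, 0, 0, 0, -1]
    - [0, -0.055, 0, 0, 0, 0, -1]
    - [0, 0, 0, 0, 0, 0, -1]
    - [0, 0, 0, 0, 0, 0, -1]

```text
clock: 33.52
eef_pos: [0.5436, -0.3202, 0.2764]
eef_rot: [[-0.961, -0.161, 0.224], [-0.159, 0.987, 0.027], [-0.225, -0.01, -0.974]]
wrist_force: [0.0, 0.7, 0.1]
gripper_width: -0.001
```

```bash
python3 tcp.py 38 0 22.5; python3 shot.py s9.png top:267,190,65,65,6 scene:222,200,60,70,6
python3 - <<'E'
from h import *
L=lambda n,k:cv2.cvtColor(cv2.imread(f'pics/raw_{n}_{k}.png'),cv2.COLOR_BGR2GRAY).astype(np.float32)
a,b=L('top','s8'),L('top','s9')
print('plate shift s8->s9 px',cv2.phaseCorrelate(a[205:248,288:312].copy(),b[205:248,288:312].copy()))
print('lamp top s2->s9',cv2.phaseCorrelate(L('top','s2')[140:200,195:240].copy(),b[140:200,195:240].copy()))
z=cv2.cvtColor(C['top']['frame'],cv2.COLOR_RGB2GRAY).astype(np.float32)
for n,(y,x,h,w) in dict(jar=(145,85,45,50),bottle=(205,135,50,90),brush=(140,405,75,40)).items(): print(n,'start->now',cv2.phaseCorrelate(z[y:y+h,x:x+w].copy(),b[y:y+h,x:x+w].copy()))
E
```

```text
t 33.52 TCP way [  85.7 -264.3  202.3] rot [-0.49 12.    0.36] F way [0.2 0.7 0. ] w -0.001 q [ 0.17  0.32  0.47  1.71 -0.35  1.    2.52]
shift tool [0.0078 0.266  0.1834] downslope in tool [0.978 0.007 0.208]
plate shift s8->s9 px ((0.008144998932511527, 0.5825041234406925), 1.008558694963102)
lamp top s2->s9 ((0.4999766722004395, -0.1080237089087639), 0.9181974103715684)
jar start->now ((-0.029377246450341232, 0.553092903874532), 0.9609123229980469)
bottle start->now ((-0.018093951900667093, 0.002363451100439562), 0.9625915158589681)
brush start->now ((-0.11158609052040092, 1.0601273210735158), 0.31576830164591474)
```

The 0.5 px values come from odd window sizes, so nothing moved, and the plate stayed put under the firmer push. Handing in.

```bash
python3 -c "
from rig import sign_off; print(sign_off())"
```

```text
the job is handed in; nothing more can be done
None
```

I moved the handlamp to the cover and slid the plate into the way until it wedged, then handed the job in at about 33.5 s of the 62 s. No verdict came back, and the plate's final position is the one thing my checks leave partly open.

- **Lamp:** I lifted it by the handle and set it upright on the cover beside the stand at about (0.64, 0.15). I let go after it touched the cover. Later pictures show it upright and not moved.
- **Plate:** I entered it narrow end first at the mouth and laid it on the floor of the way about 55 mm short of home. I regripped with less tilt because joint 6 was nearing its limit. It then jammed about 10 mm short because the tool was lifting it. I released it and pushed the end of the grip bar with shut fingers, first with 44 N, then 65 N. It stopped at the same place both times, within 0.3 mm.
- **Last checks:**
  - **Plate position:** the top-camera fit put the plate 0.7 mm short of home, 0.4 mm off centre and turned 0.3°.
  - **Disagreement:** other features in the same picture gave up to about 4.5 mm short, just past the 4 mm limit. The cameras' disagreement on the stand (about 6 mm) leaves a few mm of doubt, so I rely mainly on the firm stop.
  - **Bottle and jar:** neither had moved.
  - **Brush:** the image comparison was inconclusive (weak match, perhaps the arm's shadow). The arm's path never came near it.
  - **Arm:** it ended clear of everything, with no force on the wrist.

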